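# Load the end-boring fixture with square bars

### The arm

A 7-joint arm with a two-finger parallel gripper is mounted at the origin on the work surface. World frame = base frame: x ahead of the robot, y to its left, z up, the work surface at z = 0. Lengths are in m, angles in rad, forces in N, time in s.
With the tool pointing down it reaches from about 0.4 to 0.85 m from the base axis. Payload 4.5 kg.
Tool frame: the origin (TCP) lies on the mounting face of the last link; the fingertips stand 166 mm ahead of it and the grasp point (between the pads) lies 147 mm ahead of it; y points along the fingers, z is the direction in which the jaws open and shut, and the axes are right-handed (so a half turn about y gives the same grasp; the last joint's range is limited). The gripper opens to 88 mm and grips with 3 to 60 N. Pads are 18 mm wide; open, the fingers measure 123 mm over their backs; the gripper's body (75 mm by 187 mm) begins 45 mm behind the grasp point.
Start: joints at [1.243, 0.689, -0.195, 1.565, 0.157, 0.902, -0.215], TCP at [0.221, -0.585, 0.405] pointing down, gripper open.
Joint ranges: [-3.01, 3.01], [-0.46, 2.08], [-1.47, 1.51], [0.13, 2.56], [-1, 4.14], [0.04, 2.09], [-2.66, 2.66]. Speed limits (rad/s): [2.57, 2.57, 3.14, 3.14, 3.14, 3.14, 3.14].

### API

Orientations are given as a unit quaternion [x, y, z, w].
In Python, from plant import r gives the robot as it stands.
- The arm moves only by the tool arm_command, never from a script. Its argument "deltas" is a list of rows, each an object of numbers: "dx", "dy", "dz": the shift along the tool's x, y, z each as a share of 1000 mm, from -1 to 1; "wx", "wy", "wz": the turn, a rotation vector about the tool's x, y, z each as a share of 45 degrees, from -1 to 1. In form: [{"dx": .., "dy": .., "dz": .., "wx": .., "wy": .., "wz": ..}, ...]. A call has exactly 5 rows; each row is the pose to reach, as a shift and turn from the pose commanded when the call began, along the tool's axes at that moment; what a row does not reach only later rows make up. A row lasts 1/10 s, in which the tool goes at most 50 mm and 8.59 degrees, less where a joint would pass 70% of its speed; a pose out of reach is approached as far as the arm can. A call with a number of a shift or a turn outside -1 to 1 is refused whole. A call with a gripper value outside its range is refused whole. "claw" is the opening, from -1 (shut) to 1 (fully open), set as the call begins (left out, the last holds). The fingers move at their own pace and stop on an object; "grip_force" is the grip in N (left out, the last holds). Time passes only in rows, so rows that repeat a pose let the fingers close, or fill a call up. It gives the time, the measured TCP pose, the force and the opening at its end, in the units of the state.
- r.get_state(): the state, without advancing time (a new reading comes with each control period).
- r.snapshot(name): name is "scene" or "top"; returns the picture (480x640x3 uint8, red, green, blue); there is no depth.
- r.get_calibration(name): a dict with "vertical_fov" (degrees; the focal length in pixels is half the picture's height over the tangent of half this angle, whatever the lens; pixels are square), "cx", "cy" (the principal point, pixels), "R" (3x3) and "t" (3): a world point X has camera coordinates R X + t. Camera axes: x right, y down, z forward; pixel columns grow to the right and rows downward; lengths in m; the calibration is good to about 2 mm. A picture is of the moment at which its call begins. get_calibration takes no time and is no camera call.
- r.finish_job(): hands the job in, once; it reports no verdict.
The state is a dict: "clock": time; "q": joint angles; "qd": joint speeds; "joint_torque": joint torques, N m; "tool_pos": TCP position; "eef_rot": TCP orientation; "contact_force": force on the tool from outside, world axes, zero at the start; "moment": the same for the moment, N m; "opening": opening from 0.0 (shut) to 1.0 (fully open).
Only numpy, scipy, OpenCV 4.12 (cv2) and the standard library are available. Lean on these libraries where they do the work, as an engineer would, in place of code of your own. Each camera call takes 0.05 s, during which the arm holds its last target.

### The job

Get the boring fixture ready: first press the lubricator's plunger fully down and let it spring back up, then feed every wooden bar from the mat endwise through a guide tube of its own, in from the flared mouth, until it butts against the stop. When all bars are home, fold the hinged keeper flap down over their far ends; leave the hammer, the screwdriver and the plywood bracket where they lie.

Things in the scene. Friction and masses are not known exactly. Their poses are not given: they have to be found in the camera images.
- fixture: Plywood end-boring fixture bolted to the bench; place and yaw (-0.08 to 0.25) vary. Origin on the bench top below the middle of the tube mouths; +y is the feed direction (robot's left), x across the tubes, z up. Base board x -130..195, y 0..260, 18 thick. On it four parallel guide tubes at x -90, -30, 30, 90, y 0..70, then a runway, then a wooden stop fence, face at y 170, top at z 66. Mouths face bare bench.
- mouth0 (a point): Centre of the mouth of the guide tube nearest the robot (fixture x -90, y 0, z 57); axes as the fixture's, feed along +y. All tubes: square steel, 24 x 24 inside, 30 x 30 outside, 70 long, floor at z 45; straps and oil pipes on top reach z 83 at y 30..60; a sheet-steel flare 15 long before the mouth opens to about 40 wide. The runway behind is level with the tube floors.
- mouth1 (a point): Centre of the mouth of the second tube, counted from the robot (fixture x -30, y 0, z 57).
- mouth2 (a point): Centre of the mouth of the third tube (fixture x 30, y 0, z 57).
- mouth3 (a point): Centre of the mouth of the fourth tube, farthest from the robot (fixture x 90, y 0, z 57).
- seat0 (a point): Where the centre of a bar lies when it is fully home in the tube nearest the robot (fixture x -90, y 60, z 55): its far end touches the stop and its tail stands 50 out of the mouth.
- seat1 (a point): The same for the second tube (fixture x -30, y 60, z 55).
- seat2 (a point): The same for the third tube (fixture x 30, y 60, z 55).
- seat3 (a point): The same for the fourth tube (fixture x 90, y 60, z 55).
- plunger (a joint): One-shot lubricator on the fixture's base beside the tubes (amber reservoir 54 across, aluminium collar, copper pipes to the tubes): travel of its sprung plunger, 0 up, 0.012 m fully down. Spring 2 N at the top, 7 N fully down; it springs back by itself.
- plunger_top (a point): Centre of the top of the plunger's black round cap (38 across), z 136 when up; it is pressed straight down. At fixture x 158, y 85.
- keeper (a joint): Angle of the plywood keeper flap, hinged along the top of the stop fence (hinge line along the fixture's x, at y 186, z 71.5): 0 = flat down over the bars' far ends, 1.57 upright, 2.0 folded right back, where it starts (1.8 to 2.0). 230 wide, 8 thick, 66 from hinge to edge, with a steel finger lip. 120 g; falls shut softly by itself once pushed past upright (below about 1.4).
- keeper_lip (a point): Middle of the free edge of the flap's finger lip (60 wide, in the middle of the flap), 81 from the hinge line.
- mat: Black rubber grip mat fixed to the bench, 360 x 280 x 3, to the right of the fixture; origin at its centre on the bench. Its place and yaw (0.3 to 0.65) vary.
- bar0: Plain square hardwood bar, 220 x 20 x 20, about 65 g, lying on the mat; three or four alike lie there at the start, side by side across the mat, about 88 apart, roughly along the mat's y. Origin at its centre, x axis along its length.
- bar1: Plain square hardwood bar, 220 x 20 x 20, about 65 g, lying on the mat; three or four alike lie there at the start, side by side across the mat, about 88 apart, roughly along the mat's y. Origin at its centre, x axis along its length.
- bar2: Plain square hardwood bar, 220 x 20 x 20, about 65 g, lying on the mat; three or four alike lie there at the start, side by side across the mat, about 88 apart, roughly along the mat's y. Origin at its centre, x axis along its length.
- bar3: Plain square hardwood bar, 220 x 20 x 20, about 65 g, lying on the mat; three or four alike lie there at the start, side by side across the mat, about 88 apart, roughly along the mat's y. Origin at its centre, x axis along its length.
- screwdriver: Bystander: screwdriver 200 long lying on the bench near the robot, on its left; leave it alone.
- hammer: Bystander: hammer 280 long lying on the bench to the left of the fixture; leave it alone.
- bracket: Bystander: L-shaped plywood bracket, 120 x 132 x 18, lying on the bench beyond the mat; leave it alone.
There are look-alikes about, which are no part of the job. What is shaped like the bar0 but blue is not meant.

How it is judged:
On the way, in this order (a step that is already met when the one before it is completed fails the run):
1. the lubricator's plunger is pressed fully down (at least 10 of its 12 mm) (value of joint plunger above 0.01 m), for 0.05 s.
2. the plunger has sprung back up (value of joint plunger below 0.003 m), for 0.1 s.
3. every bar lies through a guide tube, home against the stop (((distance between bar0 and seat0 below 0.006 m and angle between the x axis of bar0 and the y axis of fixture, either way round below 0.06 rad) or (distance between bar0 and seat1 below 0.006 m and angle between the x axis of bar0 and the y axis of fixture, either way round below 0.06 rad) or (distance between bar0 and seat2 below 0.006 m and angle between the x axis of bar0 and the y axis of fixture, either way round below 0.06 rad) or (distance between bar0 and seat3 below 0.006 m and angle between the x axis of bar0 and the y axis of fixture, either way round below 0.06 rad)) and ((distance between bar1 and seat0 below 0.006 m and angle between the x axis of bar1 and the y axis of fixture, either way round below 0.06 rad) or (distance between bar1 and seat1 below 0.006 m and angle between the x axis of bar1 and the y axis of fixture, either way round below 0.06 rad) or (distance between bar1 and seat2 below 0.006 m and angle between the x axis of bar1 and the y axis of fixture, either way round below 0.06 rad) or (distance between bar1 and seat3 below 0.006 m and angle between the x axis of bar1 and the y axis of fixture, either way round below 0.06 rad)) and ((distance between bar2 and seat0 below 0.006 m and angle between the x axis of bar2 and the y axis of fixture, either way round below 0.06 rad) or (distance between bar2 and seat1 below 0.006 m and angle between the x axis of bar2 and the y axis of fixture, either way round below 0.06 rad) or (distance between bar2 and seat2 below 0.006 m and angle between the x axis of bar2 and the y axis of fixture, either way round below 0.06 rad) or (distance between bar2 and seat3 below 0.006 m and angle between the x axis of bar2 and the y axis of fixture, either way round below 0.06 rad)) and ((distance between bar3 and seat0 below 0.006 m and angle between the x axis of bar3 and the y axis of fixture, either way round below 0.06 rad) or (distance between bar3 and seat1 below 0.006 m and angle between the x axis of bar3 and the y axis of fixture, either way round below 0.06 rad) or (distance between bar3 and seat2 below 0.006 m and angle between the x axis of bar3 and the y axis of fixture, either way round below 0.06 rad) or (distance between bar3 and seat3 below 0.006 m and angle between the x axis of bar3 and the y axis of fixture, either way round below 0.06 rad))), for 0.2 s.
4. the keeper flap is folded down (value of joint keeper below 0.1 rad), for 0.2 s.
At the end, for the whole second after the job is handed in: Every bar lies at rest in a guide tube, its centre within 6 mm of the home point (so butted against the stop to within about 5 mm) and parallel to the tube within 0.06 rad; the keeper flap is down (below 0.1 rad); the plunger is up (all of step 3 and linear speed of each of bar0, bar1, bar2, bar3 below 0.02 m/s and value of joint keeper below 0.1 rad and value of joint plunger below 0.003 m); the robot touches nothing.
It fails at once if the screwdriver is pushed more than 30 mm from its place (distance of screwdriver from where it was at the start of the episode above 0.03 m).
It fails at once if the hammer is pushed more than 30 mm from its place (distance of hammer from where it was at the start of the episode above 0.03 m).
It fails at once if the bracket is pushed more than 30 mm from its place (distance of bracket from where it was at the start of the episode above 0.03 m).
Of bar0, bar1, bar2, bar3 only 3 to 4 are there at a start; the rules pass over those that are not, and their reading is None.
At some moment in a run one of bar0, bar1, bar2, bar3 may be knocked a few centimetres aside while the robot is not near it.
Once in a run the grip may slacken for a moment while it holds something.
It also fails if it takes over 210 s, if anything falls off the work surface, if the arm or the gripper's body presses on something with over 40 N, if the wrist force passes 120 N, or if a joint passes its speed limit or range.

## Working session

There is one attempt and no reset: what is moved stays moved. The work goes in short steps, Python scripts to look and compute and a tool call to move; the robot and the scene stay as the last step left them, time stands still between calls to the robot, and variables do not carry over. Pictures are saved under pics/ and viewed, and the job is handed in when it is done.

Besides the shell and the picture viewer there is one more tool, called after ">>>" as name([rows], argument=value, ...), one row to a line, values as JSON. arm_command: Moves the arm, as the interface text tells. Shift numbers are shares of 1000 mm and turn numbers shares of 45 degrees, none past 1 either way. Its arguments: {"type":"object","properties":{"deltas":{"type":"array","items":{"type":"object","properties":{"dx":{"type":"number","minimum":-1,"maximum":1},"dy":{"type":"number","minimum":-1,"maximum":1},"dz":{"type":"number","minimum":-1,"maximum":1},"wx":{"type":"number","minimum":-1,"maximum":1},"wy":{"type":"number","minimum":-1,"maximum":1},"wz":{"type":"number","minimum":-1,"maximum":1}}}},"claw":{"type":"number"},"grip_force":{"type":"number"}},"required":["deltas"]}

```bash
ls -la; mkdir -p pics
python3 - <<'E'
from plant import r
import cv2
s=r.get_state()
for k,v in s.items(): print(k,v)
for n in ("scene","top"):
    im=r.snapshot(n); cv2.imwrite(f"pics/{n}0.png",im[:,:,::-1]); print(n,r.get_calibration(n))
E
```

```text
total 12
drwxr-xr-x  3 agent agent 4096 Dec  6 14:54 .
drwxr-xr-x 23 root  root  4096 Dec  6 14:54 ..
drwxr-xr-x  2 agent agent 4096 Dec  6 14:54 pics
clock 0.0
q [ 1.24283388  0.69001928 -0.1945072   1.56633303  0.1573285   0.90250014
 -0.21510461]
qd [-0.00032951  0.00093059  0.00157127 -0.00029429 -0.00041948 -0.00049298
 -0.00049578]
joint_torque [-8.72191117e-05 -5.27560508e+01 -1.26686923e+00 -1.53427309e+01
 -5.27243258e-02  6.62072256e-03  1.63350674e-04]
tool_pos [ 0.22105564 -0.58425675  0.40389048]
eef_rot [-0.12741073  0.696201   -0.69492827  0.12706444]
contact_force [ 0.36546271 -0.28814063  0.51914638]
moment [ 0.00806539  0.01366358 -0.03180502]
opening 1.0009369294859123
scene {'vertical_fov': 45.31446946320466, 'cx': 318.78922977588985, 'cy': 243.89589630833856, 'R': array([[-0.81057091,  0.58556631, -0.00932152],
       [ 0.49902483,  0.68227025, -0.53430472],
       [-0.30651105, -0.43774353, -0.84524054]]), 't': array([ 0.42517233, -0.15904726,  1.83959687])}
top {'vertical_fov': 43.578328402509555, 'cx': 322.0262358840434, 'cy': 234.20322641376887, 'R': array([[-4.97732319e-03, -9.99987611e-01,  5.81565963e-05],
       [-9.95076569e-01,  4.94712231e-03, -9.89855923e-02],
       [ 9.89840783e-02, -5.50553550e-04, -9.95088865e-01]]), 't': array([-0.06489897,  0.52159573,  1.69980302])}
```

View pics/scene0.png

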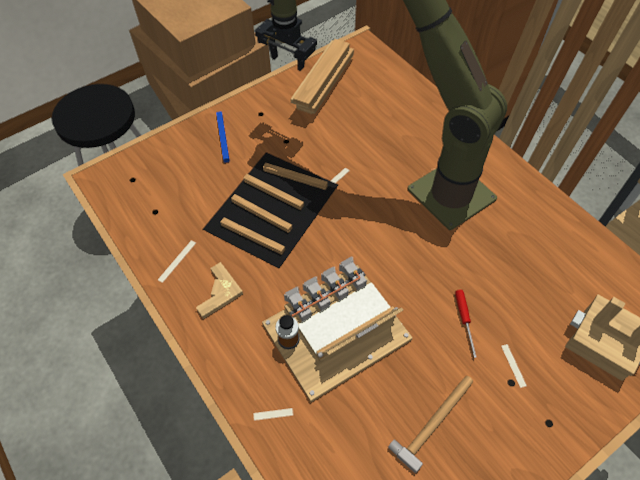

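View pics/top0.png

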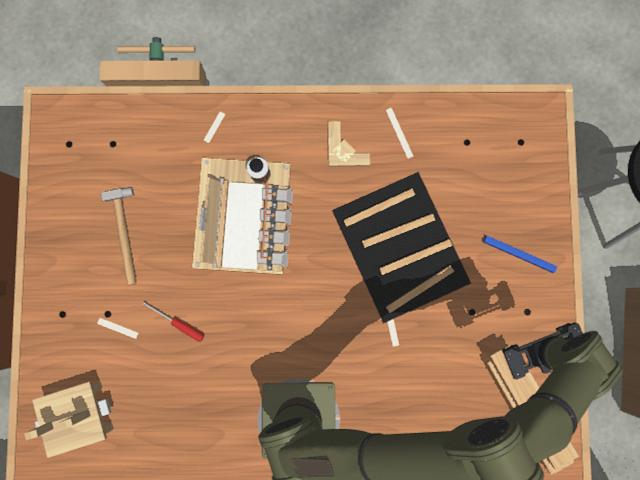

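The top view shows four wooden bars on the mat (pixels x 345–455, y 190–310), the fixture at (195–292, 158–272), the plunger cap at (257, 163) and the blue decoy at (520, 253). Next I'll zoom in and measure.

```bash
cat > h.py <<'E'
import numpy as np, cv2
from plant import r
def cal(n):
    c=r.get_calibration(n); f=240/np.tan(np.radians(c['vertical_fov']/2)); return c,f
def ray(n,u,v):
    c,f=cal(n); d=np.array([(u-c['cx'])/f,(v-c['cy'])/f,1.]); R=np.array(c['R'])
    return -R.T@np.array(c['t']), R.T@d
def onplane(n,u,v,z):
    o,d=ray(n,u,v); s=(z-o[2])/d[2]; return o+s*d
def proj(n,X):
    c,f=cal(n); p=np.array(c['R'])@np.array(X)+c['t']; return np.array([c['cx']+f*p[0]/p[2],c['cy']+f*p[1]/p[2]])
def crop(im,x0,x1,y0,y1,k,fn):
    cv2.imwrite(fn,cv2.resize(im[y0:y1,x0:x1,::-1],None,fx=k,fy=k,interpolation=cv2.INTER_CUBIC))
E
python3 - <<'E'
import cv2
im=cv2.imread('pics/top0.png')
c=im[145:285,180:305]; cv2.imwrite('pics/fx.png',cv2.resize(c,None,fx=4.2,fy=4.2,interpolation=cv2.INTER_CUBIC))
c=im[165:325,325:475]; cv2.imwrite('pics/mat.png',cv2.resize(c,None,fx=3.7,fy=3.7,interpolation=cv2.INTER_CUBIC))
im=cv2.imread('pics/scene0.png')
c=im[250:400,255:420]; cv2.imwrite('pics/fxs.png',cv2.resize(c,None,fx=4,fy=4,interpolation=cv2.INTER_CUBIC))
E
```

```text
(no output)
```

View pics/fx.png

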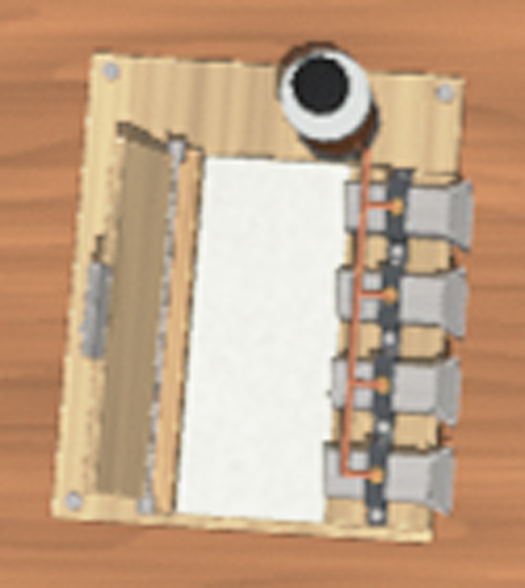

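View pics/fxs.png

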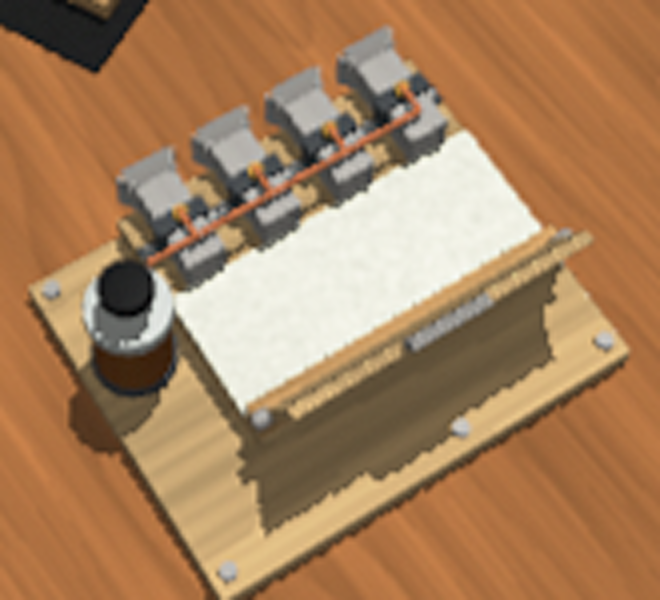

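View pics/mat.png

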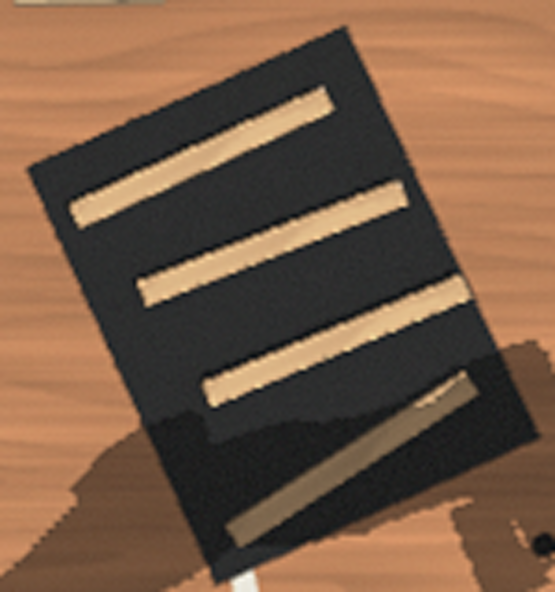

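```bash
cat >> h.py <<'E'
def bars(im,z=0.023,poly=None,amin=200,smin=60,vmin=60):
    hsv=cv2.cvtColor(im,cv2.COLOR_RGB2HSV); k=4
    m=((hsv[:,:,1]>smin)&(hsv[:,:,2]>vmin)&(hsv[:,:,0]<30)).astype(np.uint8)*255
    if poly is not None:
        pm=np.zeros_like(m); cv2.fillPoly(pm,[np.int32(poly)],255); m&=pm
    big=cv2.resize(m,None,fx=k,fy=k,interpolation=cv2.INTER_LINEAR); big=(big>127).astype(np.uint8)
    cs,_=cv2.findContours(big,cv2.RETR_EXTERNAL,cv2.CHAIN_APPROX_NONE)
    out=[]
    for c in cs:
        if cv2.contourArea(c)<amin*k*k: continue
        b=cv2.boxPoints(cv2.minAreaRect(c)); b=(b+.5)/k-.5
        W=np.array([onplane('top',u,v,z)[:2] for u,v in b])
        e1,e2=W[1]-W[0],W[2]-W[1]
        if np.linalg.norm(e1)<np.linalg.norm(e2): e1,e2=e2,e1
        if e1[1]<0:e1=-e1
        out.append((W.mean(0),np.arctan2(-e1[0],e1[1]),np.linalg.norm(e1),np.linalg.norm(e2)))
    return sorted(out,key=lambda a:-a[0][0])
E
python3 - <<'E'
from h import *
from scipy.optimize import least_squares
P=[('top',92,55,195,260,18),('top',465,78,195,0,18),('top',430,542,-130,0,18),('top',53,517,-130,260,18),('top',320,85,158,85,136),
('scene',33,290,195,0,18),('scene',628,352,-130,260,18),('scene',127,288,158,85,136)]
Q=[]
for n,a,b,x,y,z in P:
    u,v=(180+a/4.2-.4,145+b/4.2-.4) if n=='top' else (255+a/4-.4,250+b/4-.4)
    Q.append((n,u,v,x/1e3,y/1e3,z/1e3))
def X(p,q): c,s=np.cos(p[2]),np.sin(p[2]); return [p[0]+c*q[3]-s*q[4],p[1]+s*q[3]+c*q[4],q[5]]
f=lambda p:np.concatenate([proj(q[0],X(p,q))-q[1:3] for q in Q])
s=least_squares(f,[.6,.1,0]); print(s.x,f(s.x).reshape(-1,2).round(2))
np.save('fix.npy',s.x)
import cv2
im=cv2.imread('pics/top0.png')[:,:,::-1]
# mat polygon from crop
poly=np.array([[28,168],[347,27],[540,437],[217,583]])/3.7+[325,165]
c=poly.mean(0); poly=c+(poly-c)*.97
for q in bars(np.ascontiguousarray(im),poly=poly): print(q)
E
```

```text
[ 0.53947296  0.03772936 -0.06842699] [[ 0.04 -1.05]
 [-0.09 -0.99]
 [ 0.46 -0.31]
 [-0.1  -0.1 ]
 [ 0.06 -0.73]
 [-0.4  -0.66]
 [ 2.18 -0.25]
 [ 0.77 -0.82]]
(array([ 0.59959465, -0.23242259]), np.float64(0.4326215723375456), np.float64(0.22535956609698152), np.float64(0.02593325925656887))
(array([ 0.53237371, -0.28738714]), np.float64(0.36758907674561464), np.float64(0.22508540996228582), np.float64(0.02552850986625251))
(array([ 0.45528116, -0.33383423]), np.float64(0.3898945957805954), np.float64(0.22124309688890315), np.float64(0.0255363730339665))
(array([ 0.36422474, -0.34547823]), np.float64(0.5642724044239867), np.float64(0.22464661322125032), np.float64(0.024664807056991235))
```

```bash
cat >> h.py <<'E'
from scipy.spatial.transform import Rotation as Ro
def fixp(x,y,z=0):
    p=np.load('fix.npy'); c,s=np.cos(p[2]),np.sin(p[2]); x/=1e3;y/=1e3
    return np.array([p[0]+c*x-s*y,p[1]+s*x+c*y,z/1e3])
def st():
    s=r.get_state(); R=Ro.from_quat(s['eef_rot']).as_matrix(); p=np.array(s['tool_pos'])
    g=p+.147*R[:,1]; z=R[:,2]
    print('t%.1f grasp %s jawyaw %.3f tilt %.3f F %s M %s open %.1fmm q %s'%(s['clock'],g.round(4),np.arctan2(z[1],z[0]),np.arccos(-R[2,1]),np.round(s['contact_force'],1),np.round(s['moment'],2),s['opening']*88,np.round(s['q'],2)))
    return p,R,g
def plan(g,yaw):
    """target grasp point (world) & jaw yaw; prints tool-frame deltas"""
    p,R,g0=st(); y=np.array([0,0,-1.]); yaws=[yaw,yaw+np.pi]
    best=None
    for a in yaws:
        z=np.array([np.cos(a),np.sin(a),0]); T=np.stack([np.cross(y,z),y,z],1)
        rv=Ro.from_matrix(R.T@T).as_rotvec()
        if best is None or np.linalg.norm(rv)<np.linalg.norm(best[1]): best=(T,rv)
    T,rv=best; tp=np.array(g)-.147*T[:,1]
    d=R.T@(tp-p); w=rv/(np.pi/4)
    print('d',d.round(4),'w',w.round(3),'rows(min)',max(np.linalg.norm(d)/.05,np.degrees(np.linalg.norm(rv))/8.59).round(1))
E
python3 - <<'E'
from h import *
t=fixp(158,85); print(t)
plan([t[0],t[1],.17+.019+.0],np.load('fix.npy')[2])
E
```

```text
[0.70291497 0.11172741 0.        ]
t0.1 grasp [ 0.221  -0.5841  0.257 ] jawyaw -1.209 tilt 0.002 F [0.  0.4 0.2] M [0.04 0.05 0.02] open 87.9mm q [ 1.24  0.69 -0.19  1.57  0.16  0.9  -0.22]
d [-0.697   0.0687 -0.4802] w [ 2.000e-03 -1.452e+00 -1.000e-03] rows(min) 17.0
```

>>> arm_command([
  {"dx": -0.2, "dy": 0, "dz": -0.14, "wy": -0.7},
  {"dx": -0.2, "dy": 0, "dz": -0.14, "wy": -0.7},
  {"dx": -0.2, "dy": 0, "dz": -0.14, "wy": -0.7},
  {"dx": -0.2, "dy": 0, "dz": -0.14, "wy": -0.7},
  {"dx": -0.2, "dy": 0, "dz": -0.14, "wy": -0.7},
], claw=-1, grip_force=30)

```text
invalid input at $.deltas[0]: expected keys dx, dy, dz, wx, wy, wz
```

Run:
```python
from h import *
t=fixp(158,85); 
plan([t[0],t[1],.17+.019+.0],np.load('fix.npy')[2])
```

```text
t0.1 grasp [ 0.221  -0.5841  0.257 ] jawyaw -1.209 tilt 0.002 F [0.  0.4 0.2] M [0.04 0.05 0.02] open 87.9mm q [ 1.24  0.69 -0.19  1.57  0.16  0.9  -0.22]
d [-0.697   0.0687 -0.4802] w [ 2.000e-03 -1.452e+00 -1.000e-03] rows(min) 17.0
```

>>> arm_command([
  {"dx": -0.2, "dy": 0, "dz": -0.14, "wx": 0, "wy": -0.7, "wz": 0},
  {"dx": -0.2, "dy": 0, "dz": -0.14, "wx": 0, "wy": -0.7, "wz": 0},
  {"dx": -0.2, "dy": 0, "dz": -0.14, "wx": 0, "wy": -0.7, "wz": 0},
  {"dx": -0.2, "dy": 0, "dz": -0.14, "wx": 0, "wy": -0.7, "wz": 0},
  {"dx": -0.2, "dy": 0, "dz": -0.14, "wx": 0, "wy": -0.7, "wz": 0},
], claw=-1, grip_force=30)

```text
clock: 0.6
tool_pos: [0.3597, -0.3805, 0.4045]
eef_rot: [-0.312, 0.635, -0.634, 0.313]
contact_force: [1.0, -1.3, -0.0]
opening: 0.571
```

Run:
```python
from h import *
t=fixp(158,85); 
plan([t[0],t[1],.17+.019+.0],np.load('fix.npy')[2])
```

```text
t0.6 grasp [ 0.3597 -0.3804  0.2575] jawyaw -0.656 tilt 0.001 F [ 1.  -1.3 -0. ] M [-0.06 -0.05  0.03] open 50.2mm q [ 0.94  0.57 -0.34  1.86  0.26  0.75 -0.2 ]
d [-0.5994  0.0692 -0.0282] w [ 0.    -0.748 -0.001] rows(min) 12.1
```

>>> arm_command([
  {"dx": -0.24, "dy": 0.0, "dz": -0.01, "wx": 0, "wy": -0.4, "wz": 0},
  {"dx": -0.24, "dy": 0.0, "dz": -0.01, "wx": 0, "wy": -0.4, "wz": 0},
  {"dx": -0.24, "dy": 0.0, "dz": -0.01, "wx": 0, "wy": -0.4, "wz": 0},
  {"dx": -0.24, "dy": 0.0, "dz": -0.01, "wx": 0, "wy": -0.4, "wz": 0},
  {"dx": -0.24, "dy": 0.0, "dz": -0.01, "wx": 0, "wy": -0.4, "wz": 0},
])

```text
clock: 1.1
tool_pos: [0.4991, -0.1841, 0.4046]
eef_rot: [-0.407, 0.578, -0.578, 0.408]
contact_force: [0.9, 0.2, -0.7]
opening: 0.118
```

Run:
```python
from h import *
t=fixp(158,85); 
plan([t[0],t[1],.17+.019+.0],np.load('fix.npy')[2])
```

```text
t1.1 grasp [ 0.4992 -0.184   0.2576] jawyaw -0.343 tilt 0.001 F [ 0.9  0.2 -0.7] M [-0.05 -0.06 -0.05] open 10.4mm q [ 0.52  0.59 -0.4   1.84  0.31  0.78 -0.39]
d [-0.347   0.069   0.0925] w [-0.    -0.349 -0.001] rows(min) 7.3
```

>>> arm_command([
  {"dx": -0.22, "dy": 0.0, "dz": 0.06, "wx": 0, "wy": -0.2, "wz": 0},
  {"dx": -0.22, "dy": 0.0, "dz": 0.06, "wx": 0, "wy": -0.2, "wz": 0},
  {"dx": -0.22, "dy": 0.0, "dz": 0.06, "wx": 0, "wy": -0.2, "wz": 0},
  {"dx": -0.22, "dy": 0.0, "dz": 0.06, "wx": 0, "wy": -0.2, "wz": 0},
  {"dx": -0.22, "dy": 0.0, "dz": 0.06, "wx": 0, "wy": -0.2, "wz": 0},
])

```text
clock: 1.6
tool_pos: [0.6301, 0.0046, 0.4044]
eef_rot: [-0.451, 0.544, -0.543, 0.453]
contact_force: [0.3, 0.1, 1.0]
opening: 0.009
```

Run:
```python
from h import *
t=fixp(158,85); 
plan([t[0],t[1],.17+.019+.0],np.load('fix.npy')[2])
```

```text
t1.6 grasp [0.6302 0.0051 0.2574] jawyaw -0.183 tilt 0.003 F [0.3 0.1 1. ] M [-0.07 -0.07 -0.  ] open 0.8mm q [ 0.15  0.72 -0.42  1.54  0.33  0.95 -0.56]
d [-0.1184  0.0688  0.0521] w [-0.    -0.146 -0.004] rows(min) 2.9
```

>>> arm_command([
  {"dx": -0.118, "dy": 0.0, "dz": 0.052, "wx": 0, "wy": -0.146, "wz": 0},
  {"dx": -0.118, "dy": 0.0, "dz": 0.052, "wx": 0, "wy": -0.146, "wz": 0},
  {"dx": -0.118, "dy": 0.0, "dz": 0.052, "wx": 0, "wy": -0.146, "wz": 0},
  {"dx": -0.118, "dy": 0.06, "dz": 0.052, "wx": 0, "wy": -0.146, "wz": 0},
  {"dx": -0.118, "dy": 0.06, "dz": 0.052, "wx": 0, "wy": -0.146, "wz": 0},
])

```text
clock: 2.1
tool_pos: [0.6999, 0.1064, 0.339]
eef_rot: [-0.485, 0.519, -0.516, 0.479]
contact_force: [-0.4, -0.5, -0.1]
opening: 0.007
```

Run:
```python
from h import *
t=fixp(158,85); 
plan([t[0],t[1],.122+.019],np.load('fix.npy')[2])
im=r.snapshot('top'); crop(im,200,330,110,230,5,'pics/pl.png')
im=r.snapshot('scene'); crop(im,200,360,230,380,4,'pics/pls.png')
```

```text
t2.1 grasp [0.6985 0.1059 0.192 ] jawyaw -0.071 tilt 0.010 F [-0.4 -0.5 -0.1] M [-0.12  0.03  0.05] open 0.6mm q [-0.02  0.9  -0.41  1.33  0.38  1.   -0.58]
d [-0.0057  0.0509  0.0031] w [ 0.012 -0.003  0.005] rows(min) 1.0
```

View pics/pl.png

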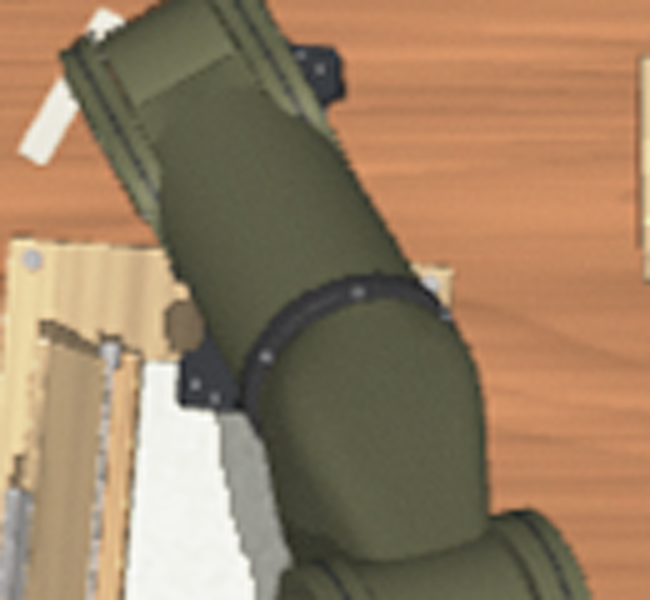

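View pics/pls.png

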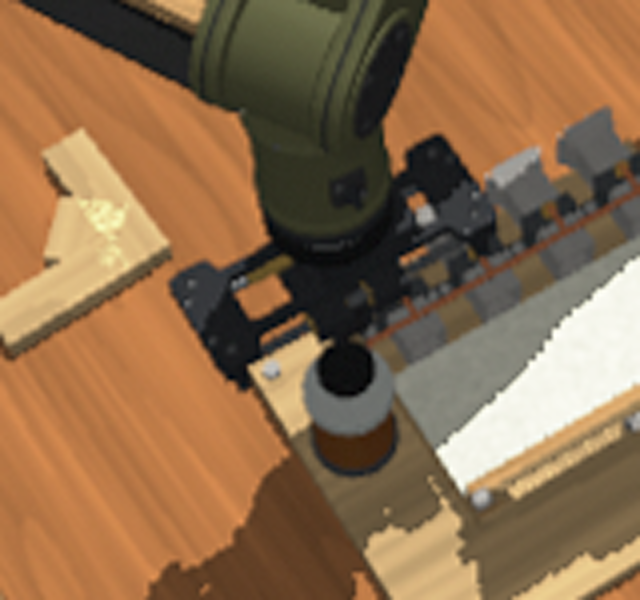

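>>> arm_command([
  {"dx": -0.006, "dy": 0.02, "dz": 0.003, "wx": 0.012, "wy": 0, "wz": 0.005},
  {"dx": -0.006, "dy": 0.035, "dz": 0.003, "wx": 0.012, "wy": 0, "wz": 0.005},
  {"dx": -0.006, "dy": 0.043, "dz": 0.003, "wx": 0.012, "wy": 0, "wz": 0.005},
  {"dx": -0.006, "dy": 0.05, "dz": 0.003, "wx": 0.012, "wy": 0, "wz": 0.005},
  {"dx": -0.006, "dy": 0.05, "dz": 0.003, "wx": 0.012, "wy": 0, "wz": 0.005},
])

```text
clock: 2.7
tool_pos: [0.7051, 0.1109, 0.295]
eef_rot: [0.478, -0.517, 0.52, -0.484]
contact_force: [-3.3, -1.8, 5.1]
opening: 0.002
```

Run:
```python
from h import *
t=fixp(158,85); 
plan([t[0],t[1],.122+.019],np.load('fix.npy')[2])
```

```text
t2.7 grasp [0.7064 0.1112 0.148 ] jawyaw -0.074 tilt 0.009 F [-3.3 -1.8  5.1] M [-0.39  0.63  0.01] open 0.2mm q [-0.04  0.95 -0.39  1.35  0.41  0.91 -0.6 ]
d [-0.0006  0.0069 -0.0023] w [-0.011 -0.007 -0.003] rows(min) 0.1
```

>>> arm_command([
  {"dx": 0, "dy": 0.004, "dz": -0.002, "wx": -0.01, "wy": 0, "wz": 0},
  {"dx": 0, "dy": 0.008, "dz": -0.002, "wx": -0.01, "wy": 0, "wz": 0},
  {"dx": 0, "dy": 0.01, "dz": -0.002, "wx": -0.01, "wy": 0, "wz": 0},
  {"dx": 0, "dy": 0.01, "dz": -0.002, "wx": -0.01, "wy": 0, "wz": 0},
  {"dx": 0, "dy": 0.01, "dz": -0.002, "wx": -0.01, "wy": 0, "wz": 0},
])

```text
clock: 3.2
tool_pos: [0.7049, 0.111, 0.2903]
eef_rot: [0.478, -0.517, 0.52, -0.484]
contact_force: [-5.0, -3.8, 22.1]
opening: 0.005
```

Run:
```python
from h import *
t=fixp(158,85); 
plan([t[0],t[1],.122+.019],np.load('fix.npy')[2])
im=r.snapshot('scene'); crop(im,200,360,230,380,4,'pics/pls2.png')
```

```text
t3.2 grasp [0.7062 0.1114 0.1433] jawyaw -0.075 tilt 0.009 F [-5.  -3.8 22.1] M [-0.89  1.04  0.01] open 0.5mm q [-0.04  0.96 -0.39  1.35  0.41  0.9  -0.61]
d [-0.0006  0.0023 -0.0021] w [-0.011 -0.009 -0.004] rows(min) 0.1
```

View pics/pls2.png

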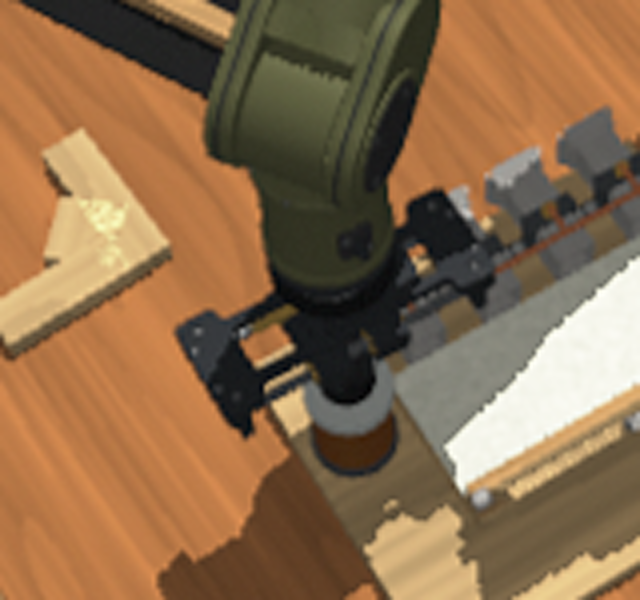

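>>> arm_command([
  {"dx": 0, "dy": -0.03, "dz": 0, "wx": 0, "wy": 0, "wz": 0},
  {"dx": 0, "dy": -0.07, "dz": 0, "wx": 0, "wy": 0, "wz": 0},
  {"dx": 0.04, "dy": -0.07, "dz": 0, "wx": 0, "wy": 0.1, "wz": 0},
  {"dx": 0.09, "dy": -0.07, "dz": 0, "wx": 0, "wy": 0.2, "wz": 0},
  {"dx": 0.14, "dy": -0.07, "dz": 0, "wx": 0, "wy": 0.3, "wz": 0},
], claw=1)

```text
clock: 3.75
tool_pos: [0.6931, -0.029, 0.3554]
eef_rot: [-0.415, 0.571, -0.571, 0.419]
contact_force: [0.5, -0.5, -1.1]
opening: 0.439
```

```bash
cat >> h.py <<'E'
def bargrasp(c,yaw,off,z): 
    return np.array([c[0]+off*np.sin(yaw),c[1]-off*np.cos(yaw),z])
E
python3 - <<'E'
from h import *
plan(bargrasp([.5996,-.2324],.4326,.06,.08),.4326)
E
```

```text
t3.8 grasp [ 0.6937 -0.0284  0.2084] jawyaw -0.311 tilt 0.006 F [ 0.5 -0.5 -1.1] M [-0.06 -0.1   0.02] open 38.6mm q [ 0.16  0.85 -0.37  1.38  0.34  0.97 -0.6 ]
d [0.2671 0.1271 0.0134] w [-0.006 -0.946 -0.005] rows(min) 5.9
```

>>> arm_command([
  {"dx": 0.048, "dy": 0.0, "dz": 0.003, "wx": -0.006, "wy": -0.19, "wz": -0.005},
  {"dx": 0.096, "dy": 0.01, "dz": 0.006, "wx": -0.006, "wy": -0.38, "wz": -0.005},
  {"dx": 0.14, "dy": 0.03, "dz": 0.009, "wx": -0.006, "wy": -0.57, "wz": -0.005},
  {"dx": 0.185, "dy": 0.05, "dz": 0.012, "wx": -0.006, "wy": -0.76, "wz": -0.005},
  {"dx": 0.23, "dy": 0.07, "dz": 0.013, "wx": -0.006, "wy": -0.94, "wz": -0.005},
], claw=1)

```text
clock: 4.25
tool_pos: [0.6354, -0.2529, 0.2834]
eef_rot: [0.596, -0.38, 0.381, -0.596]
contact_force: [0.6, -0.1, -0.9]
opening: 0.892
```

Run:
```python
from h import *
plan(bargrasp([.5996,-.2324],.4326,.06,.08),.4326)
```

```text
t4.2 grasp [ 0.6354 -0.253   0.1364] jawyaw 0.435 tilt 0.001 F [ 0.6 -0.1 -0.9] M [-0.02 -0.17 -0.01] open 78.5mm q [ 0.58  0.96 -0.56  1.45  0.59  0.9   0.28]
d [ 0.0263  0.0565 -0.0239] w [0.001 0.003 0.001] rows(min) 1.3
```

>>> arm_command([
  {"dx": 0.026, "dy": 0.0, "dz": -0.024, "wx": 0, "wy": 0, "wz": 0},
  {"dx": 0.026, "dy": 0.03, "dz": -0.024, "wx": 0, "wy": 0, "wz": 0},
  {"dx": 0.026, "dy": 0.06, "dz": -0.024, "wx": 0, "wy": 0, "wz": 0},
  {"dx": 0.026, "dy": 0.076, "dz": -0.024, "wx": 0, "wy": 0, "wz": 0},
  {"dx": 0.026, "dy": 0.076, "dz": -0.024, "wx": 0, "wy": 0, "wz": 0},
], claw=1)

```text
clock: 4.75
tool_pos: [0.6236, -0.2842, 0.2052]
eef_rot: [0.596, -0.384, 0.38, -0.594]
contact_force: [-0.1, -0.0, 0.2]
opening: 0.996
```

Run:
```python
from h import *
plan(bargrasp([.5996,-.2324],.4326,.06,.026),.4326)
im=r.snapshot('scene'); crop(im,180,350,110,270,4,'pics/g1.png')
im=r.snapshot('top'); crop(im,320,480,160,320,4,'pics/g1t.png')
```

```text
t4.8 grasp [ 0.6227 -0.284   0.0582] jawyaw 0.430 tilt 0.006 F [-0.1 -0.   0.2] M [-0.02 -0.09  0.02] open 87.6mm q [ 0.61  1.06 -0.51  1.47  0.65  0.79  0.28]
d [0.003  0.0322 0.0001] w [ 0.007 -0.004 -0.004] rows(min) 0.6
```

View pics/g1.png

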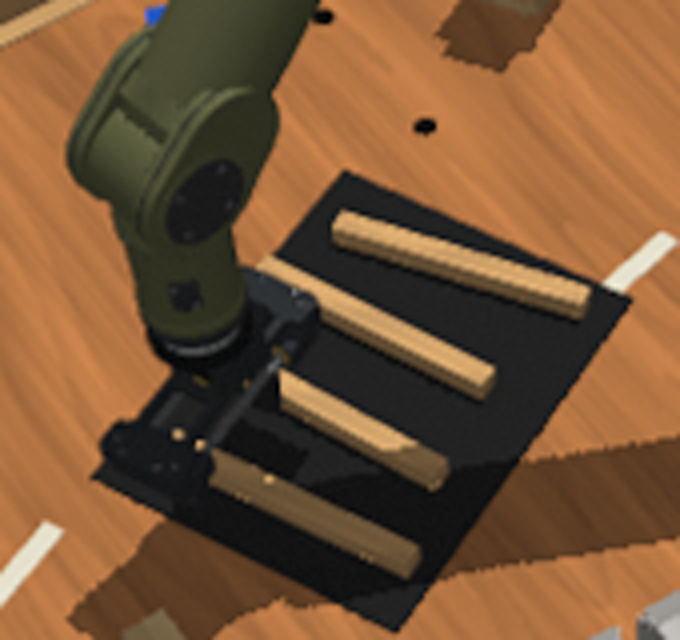

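View pics/g1t.png

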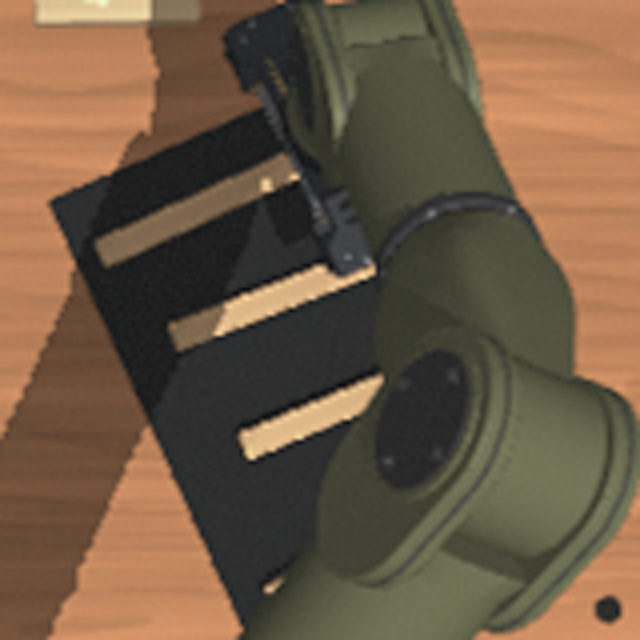

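>>> arm_command([
  {"dx": 0.003, "dy": 0.012, "dz": 0, "wx": 0.007, "wy": -0.004, "wz": -0.004},
  {"dx": 0.003, "dy": 0.026, "dz": 0, "wx": 0.007, "wy": -0.004, "wz": -0.004},
  {"dx": 0.003, "dy": 0.032, "dz": 0, "wx": 0.007, "wy": -0.004, "wz": -0.004},
  {"dx": 0.003, "dy": 0.032, "dz": 0, "wx": 0.007, "wy": -0.004, "wz": -0.004},
  {"dx": 0.003, "dy": 0.032, "dz": 0, "wx": 0.007, "wy": -0.004, "wz": -0.004},
], claw=1)

```text
clock: 5.35
tool_pos: [0.6256, -0.287, 0.1751]
eef_rot: [-0.595, 0.38, -0.382, 0.596]
contact_force: [0.7, 0.2, 0.6]
opening: 0.999
```

>>> arm_command([
  {"dx": 0, "dy": 0, "dz": 0, "wx": 0, "wy": 0, "wz": 0},
  {"dx": 0, "dy": 0, "dz": 0, "wx": 0, "wy": 0, "wz": 0},
  {"dx": 0, "dy": 0, "dz": 0, "wx": 0, "wy": 0, "wz": 0},
  {"dx": 0, "dy": 0, "dz": 0, "wx": 0, "wy": 0, "wz": 0},
  {"dx": 0, "dy": 0, "dz": 0, "wx": 0, "wy": 0, "wz": 0},
], claw=-1, grip_force=45)

```text
clock: 5.85
tool_pos: [0.6256, -0.2872, 0.1754]
eef_rot: [-0.595, 0.38, -0.382, 0.596]
contact_force: [-0.4, -0.5, -0.4]
opening: 0.569
```

>>> arm_command([
  {"dx": 0, "dy": 0, "dz": 0, "wx": 0, "wy": 0, "wz": 0},
  {"dx": 0, "dy": 0, "dz": 0, "wx": 0, "wy": 0, "wz": 0},
  {"dx": 0, "dy": 0, "dz": 0, "wx": 0, "wy": 0, "wz": 0},
  {"dx": 0, "dy": 0, "dz": 0, "wx": 0, "wy": 0, "wz": 0},
  {"dx": 0, "dy": 0, "dz": 0, "wx": 0, "wy": 0, "wz": 0},
])

```text
clock: 6.35
tool_pos: [0.6256, -0.2871, 0.1753]
eef_rot: [-0.595, 0.38, -0.382, 0.596]
contact_force: [0.4, 0.0, 0.0]
opening: 0.22
```

Run:
```python
from h import *
st()
print(fixp(90,-170,80),np.load('fix.npy')[2])
plan(fixp(90,-170,85),np.load('fix.npy')[2])
```

```text
t6.3 grasp [ 0.6262 -0.2872  0.0283] jawyaw 0.433 tilt 0.004 F [0.4 0.  0. ] M [ 0.02 -0.18 -0.02] open 19.4mm q [ 0.6   1.1  -0.49  1.47  0.67  0.74  0.27]
[ 0.61763883 -0.13802643  0.08      ] -0.0684269938848574
t6.3 grasp [ 0.6262 -0.2872  0.0283] jawyaw 0.433 tilt 0.004 F [0.4 0.  0. ] M [ 0.02 -0.18 -0.02] open 19.4mm q [ 0.6   1.1  -0.49  1.47  0.67  0.74  0.27]
d [-0.1386 -0.0569  0.0554] w [-0.005  0.638  0.002] rows(min) 3.3
```

>>> arm_command([
  {"dx": 0, "dy": -0.04, "dz": 0, "wx": 0, "wy": 0, "wz": 0},
  {"dx": 0, "dy": -0.07, "dz": 0, "wx": 0, "wy": 0, "wz": 0},
  {"dx": 0, "dy": -0.07, "dz": 0, "wx": 0, "wy": 0.18, "wz": 0},
  {"dx": -0.02, "dy": -0.07, "dz": 0.01, "wx": 0, "wy": 0.36, "wz": 0},
  {"dx": -0.05, "dy": -0.06, "dz": 0.02, "wx": 0, "wy": 0.54, "wz": 0},
])

```text
clock: 6.85
tool_pos: [0.623, -0.2354, 0.2364]
eef_rot: [0.498, -0.498, 0.503, -0.501]
contact_force: [0.4, 0.6, -1.3]
opening: 0.22
```

Run:
```python
from h import *
plan(fixp(90,-225,85),np.load('fix.npy')[2])
```

```text
t6.8 grasp [ 0.6242 -0.2359  0.0895] jawyaw -0.002 tilt 0.009 F [ 0.4  0.6 -1.3] M [-0.03 -0.15 -0.03] open 19.3mm q [ 0.5   0.98 -0.41  1.54  0.52  0.72 -0.14]
d [-0.0425  0.0042 -0.0093] w [-0.01   0.084  0.004] rows(min) 0.9
```

>>> arm_command([
  {"dx": -0.042, "dy": 0.004, "dz": -0.009, "wx": -0.01, "wy": 0.084, "wz": 0.004},
  {"dx": -0.042, "dy": 0.004, "dz": -0.009, "wx": -0.01, "wy": 0.084, "wz": 0.004},
  {"dx": -0.042, "dy": 0.004, "dz": -0.009, "wx": -0.01, "wy": 0.084, "wz": 0.004},
  {"dx": -0.042, "dy": 0.004, "dz": -0.009, "wx": -0.01, "wy": 0.084, "wz": 0.004},
  {"dx": -0.042, "dy": 0.004, "dz": -0.009, "wx": -0.01, "wy": 0.084, "wz": 0.004},
])

```text
clock: 7.35
tool_pos: [0.6132, -0.1933, 0.2311]
eef_rot: [-0.485, 0.516, -0.514, 0.484]
contact_force: [0.1, -0.3, -1.4]
opening: 0.217
```

Run:
```python
from h import *
plan(fixp(90,-225,85),np.load('fix.npy')[2])
im=r.snapshot('top'); crop(im,230,390,130,290,4,'pics/a1t.png'); cv2.imwrite('pics/a1tf.png',im[:,:,::-1])
im=r.snapshot('scene'); crop(im,200,400,170,330,4,'pics/a1s.png')
```

```text
t7.3 grasp [ 0.6126 -0.1932  0.0841] jawyaw -0.060 tilt 0.004 F [ 0.1 -0.3 -1.4] M [-0.11 -0.05  0.03] open 19.1mm q [ 0.44  0.96 -0.38  1.62  0.51  0.67 -0.26]
d [-0.0005 -0.0009  0.0007] w [ 0.005  0.011 -0.001] rows(min) 0.1
```

View pics/a1t.png

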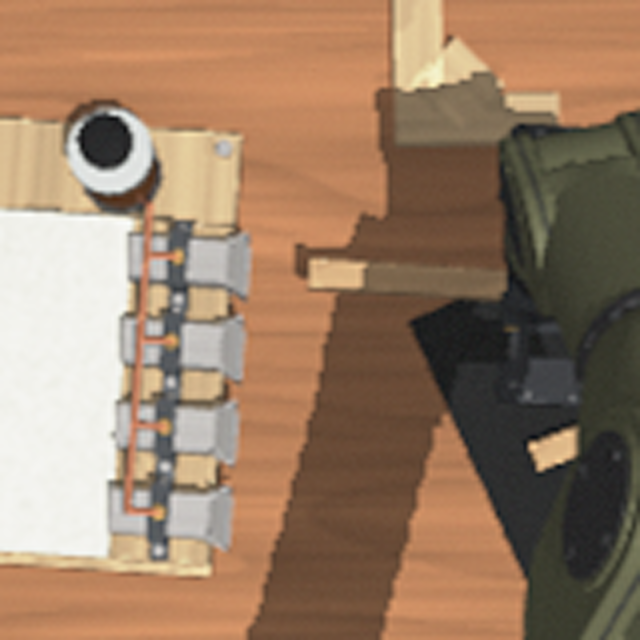

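View pics/a1s.png

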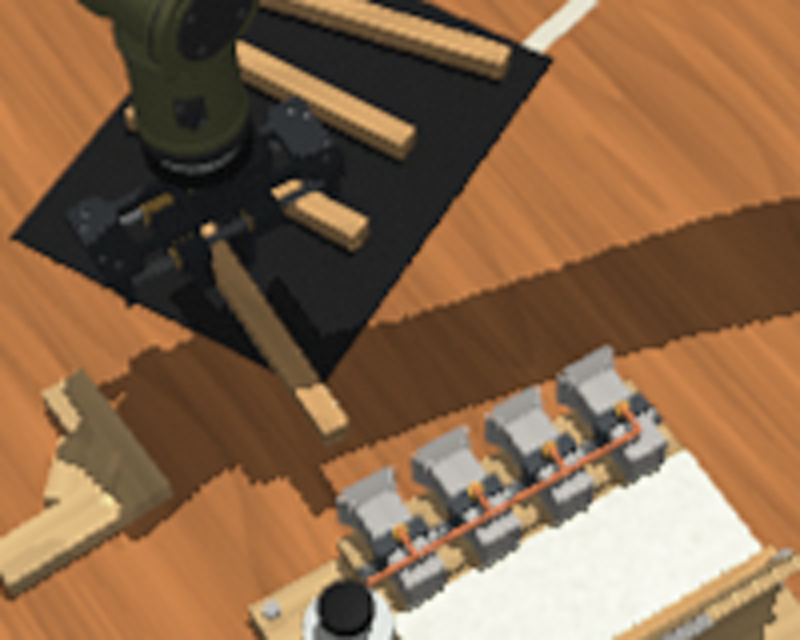

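Run:
```python
from h import *
u0,v0=230,130
def c2p(a,b,x0=230,y0=130,k=4): return x0+(a+.5)/k-.5,y0+(b+.5)/k-.5
z=.0788
F=onplane('top',*c2p(308,274),z); B=onplane('top',*c2p(490,281),z)
p=np.load('fix.npy')
def infix(X):
    c,s=np.cos(p[2]),np.sin(p[2]); d=X[:2]-p[:2]; return (np.array([c*d[0]+s*d[1],-s*d[0]+c*d[1]])*1e3).round(1)
print('bar front',F,infix(F),'mid',infix(B), 'yaw',np.arctan2(-(F-B)[0],(F-B)[1]))
# predicted tube corners
for i in range(4):
    x=-90+60*i
    print(i,[(((proj('top',fixp(x+dx,y,72))-[u0,v0]+.5)*4-.5).round(0)) for dx,y in((-15,0),(15,0),(-15,70),(15,70))])
# triangulate bar front top edge centre
a=c2p(308,274); b=c2p(327,427,200,170)
A=[];bb=[]
for n,(u,v) in(('top',a),('scene',b)):
    o,d=ray(n,u,v); d/=np.linalg.norm(d); M=np.eye(3)-np.outer(d,d); A.append(M); bb.append(M@o)
X=np.linalg.solve(sum(A),sum(bb)); print(X,infix(X))
```

```text
bar front [ 0.61782493 -0.02480744  0.0788    ] [ 82.4 -57. ] mid [  85.6 -184.6] yaw -0.0438284650433713
0 [array([209., 536.]), array([212., 493.]), array([108., 530.]), array([112., 487.])]
1 [array([215., 451.]), array([218., 408.]), array([115., 444.]), array([118., 402.])]
2 [array([221., 365.]), array([224., 323.]), array([121., 359.]), array([124., 317.])]
3 [array([227., 281.]), array([230., 239.]), array([127., 275.]), array([130., 233.])]
[ 0.62307728 -0.02873584  0.07781055] [ 88.  -60.6]
```

Run:
```python
import cv2
im=cv2.imread('pics/a1tf.png'); c=im[180:215,275:365]; cv2.imwrite('pics/a1z.png',cv2.resize(c,None,fx=8,fy=8,interpolation=cv2.INTER_NEAREST))
```

```text
(no output)
```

View pics/a1z.png

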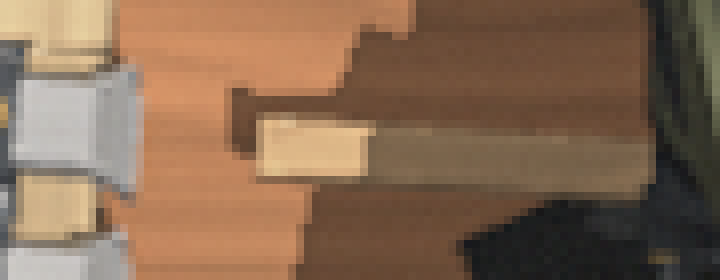

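Run:
```python
from h import *
plan(fixp(93,-205,71.8),np.load('fix.npy')[2])
```

```text
t7.5 grasp [ 0.6126 -0.1926  0.0841] jawyaw -0.060 tilt 0.004 F [ 0.1  1.1 -0.7] M [-0.09 -0.05 -0.01] open 19.7mm q [ 0.44  0.96 -0.38  1.62  0.51  0.67 -0.26]
d [-0.02    0.0123  0.004 ] w [ 0.005  0.011 -0.002] rows(min) 0.5
```

>>> arm_command([
  {"dx": -0.01, "dy": 0.006, "dz": 0.002, "wx": 0.005, "wy": 0.011, "wz": -0.002},
  {"dx": -0.02, "dy": 0.0123, "dz": 0.004, "wx": 0.005, "wy": 0.011, "wz": -0.002},
  {"dx": -0.02, "dy": 0.0123, "dz": 0.004, "wx": 0.005, "wy": 0.011, "wz": -0.002},
  {"dx": -0.02, "dy": 0.0123, "dz": 0.004, "wx": 0.005, "wy": 0.011, "wz": -0.002},
  {"dx": -0.02, "dy": 0.0123, "dz": 0.004, "wx": 0.005, "wy": 0.011, "wz": -0.002},
])

```text
clock: 7.95
tool_pos: [0.6183, -0.1718, 0.2188]
eef_rot: [-0.483, 0.516, -0.516, 0.483]
contact_force: [-0.3, 0.2, -0.8]
opening: 0.224
```

Run:
```python
from h import *
plan(fixp(93,-125,71.8),np.load('fix.npy')[2])
im=r.snapshot('top'); crop(im,260,350,175,215,8,'pics/a2t.png')
im=r.snapshot('scene'); crop(im,250,350,240,330,7,'pics/a2s.png')
```

```text
t8.0 grasp [ 0.6183 -0.1718  0.0718] jawyaw -0.066 tilt 0.000 F [-0.3  0.2 -0.8] M [-0.08 -0.06 -0.04] open 19.7mm q [ 0.39  0.97 -0.36  1.62  0.51  0.64 -0.31]
d [-0.0787 -0.      0.0002] w [ 0.     0.003 -0.   ] rows(min) 1.6
```

View pics/a2t.png

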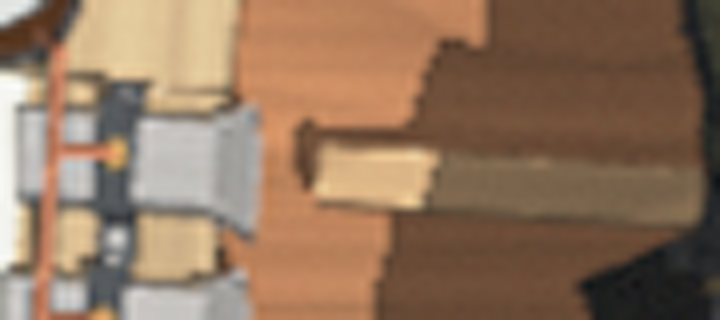

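View pics/a2s.png

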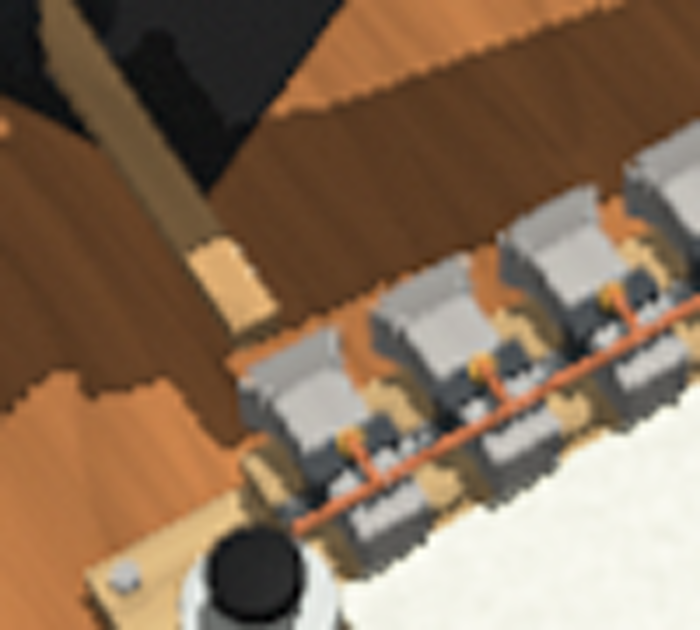

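>>> arm_command([
  {"dx": -0.02, "dy": 0, "dz": 0, "wx": 0, "wy": 0.003, "wz": 0},
  {"dx": -0.04, "dy": 0, "dz": 0, "wx": 0, "wy": 0.003, "wz": 0},
  {"dx": -0.06, "dy": 0, "dz": 0, "wx": 0, "wy": 0.003, "wz": 0},
  {"dx": -0.08, "dy": 0, "dz": 0, "wx": 0, "wy": 0.003, "wz": 0},
  {"dx": -0.08, "dy": 0, "dz": 0, "wx": 0, "wy": 0.003, "wz": 0},
])

```text
clock: 8.55
tool_pos: [0.6241, -0.0881, 0.2194]
eef_rot: [-0.483, 0.516, -0.515, 0.485]
contact_force: [-0.0, 0.6, -0.8]
opening: 0.224
```

Run:
```python
from h import *
plan(fixp(93,-32,71.8),np.load('fix.npy')[2])
im=r.snapshot('top'); crop(im,250,350,170,220,8,'pics/a3t.png')
im=r.snapshot('scene'); crop(im,250,350,240,330,7,'pics/a3s.png')
```

```text
t8.6 grasp [ 0.6242 -0.0875  0.0724] jawyaw -0.064 tilt 0.004 F [-0.   0.6 -0.8] M [-0.05 -0.06 -0.04] open 19.7mm q [ 0.25  0.96 -0.34  1.66  0.5   0.6  -0.43]
d [-0.0877  0.0009  0.0004] w [-0.001  0.006 -0.005] rows(min) 1.8
```

View pics/a3t.png

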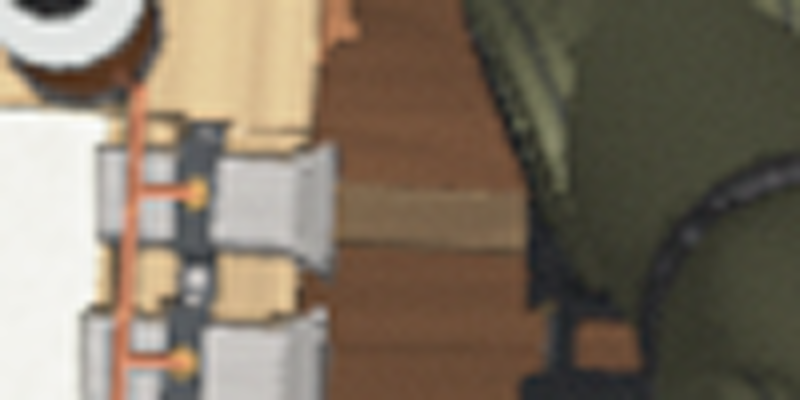

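View pics/a3s.png

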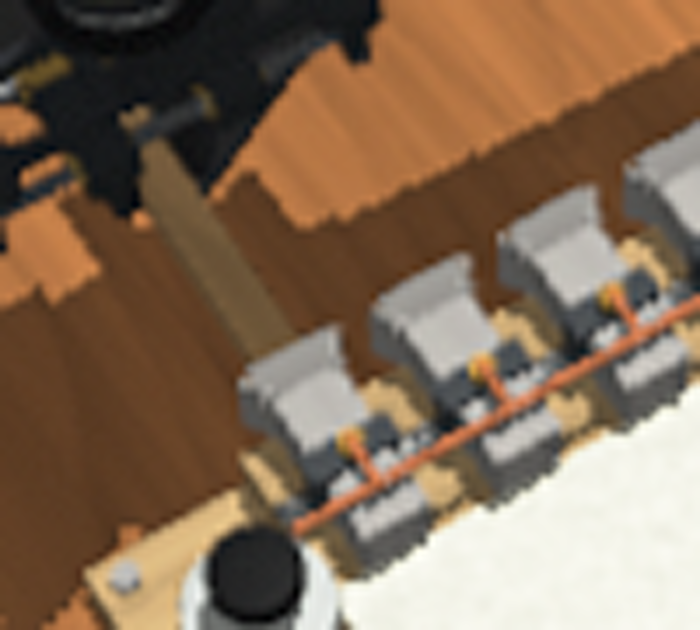

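>>> arm_command([
  {"dx": -0.02, "dy": 0.001, "dz": 0, "wx": 0, "wy": 0.006, "wz": -0.005},
  {"dx": -0.045, "dy": 0.001, "dz": 0, "wx": 0, "wy": 0.006, "wz": -0.005},
  {"dx": -0.07, "dy": 0.001, "dz": 0, "wx": 0, "wy": 0.006, "wz": -0.005},
  {"dx": -0.088, "dy": 0.001, "dz": 0, "wx": 0, "wy": 0.006, "wz": -0.005},
  {"dx": -0.088, "dy": 0.001, "dz": 0, "wx": 0, "wy": 0.006, "wz": -0.005},
])

```text
clock: 9.15
tool_pos: [0.6301, -0.0024, 0.2184]
eef_rot: [0.482, -0.517, 0.518, -0.482]
contact_force: [-0.3, 0.5, 0.1]
opening: 0.222
```

Run:
```python
from h import *
plan(fixp(93,-32,71.8),np.load('fix.npy')[2])
im=r.snapshot('top'); crop(im,230,330,170,220,8,'pics/a4t.png')
im=r.snapshot('scene'); crop(im,250,350,240,330,7,'pics/a4s.png')
```

```text
t9.2 grasp [ 0.6303 -0.0027  0.0714] jawyaw -0.071 tilt 0.002 F [-0.3  0.5  0.1] M [ 0.24 -0.08 -0.01] open 19.5mm q [ 0.1   0.96 -0.32  1.67  0.48  0.59 -0.56]
d [-0.0019 -0.0004 -0.0002] w [-0.002 -0.003  0.002] rows(min) 0.0
```

View pics/a4t.png

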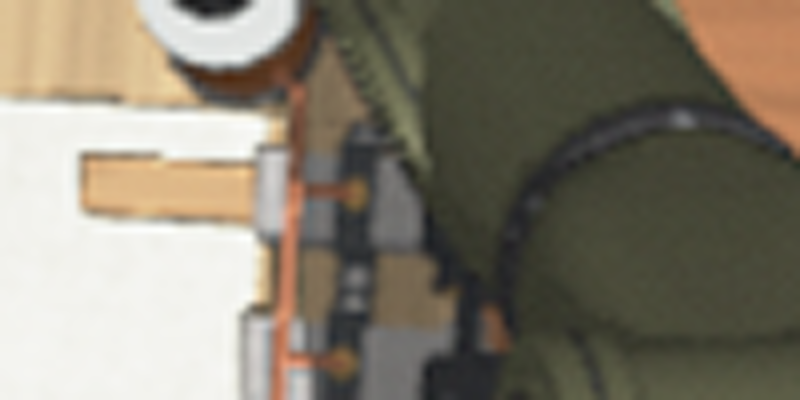

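View pics/a4s.png

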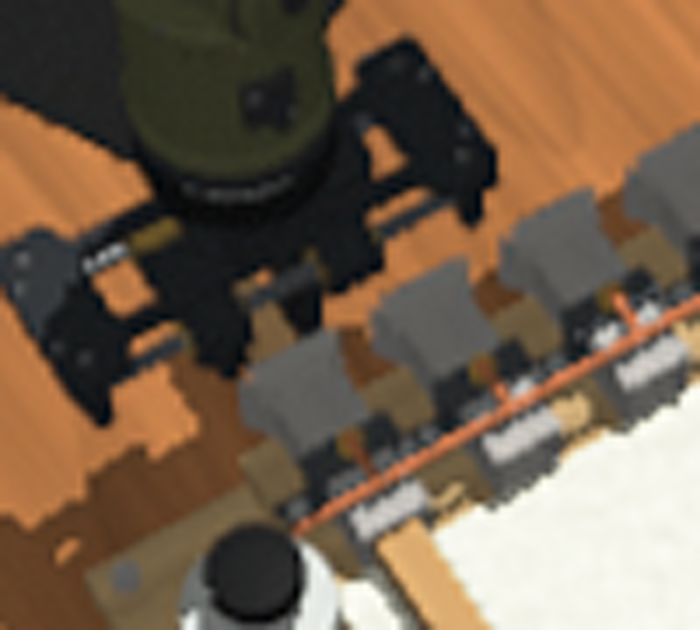

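>>> arm_command([
  {"dx": 0, "dy": 0, "dz": 0, "wx": 0, "wy": 0, "wz": 0},
  {"dx": 0, "dy": 0, "dz": 0, "wx": 0, "wy": 0, "wz": 0},
  {"dx": 0, "dy": 0, "dz": 0, "wx": 0, "wy": 0, "wz": 0},
  {"dx": 0.035, "dy": 0, "dz": 0, "wx": 0, "wy": 0, "wz": 0},
  {"dx": 0.075, "dy": 0, "dz": 0, "wx": 0, "wy": 0, "wz": 0},
], claw=-0.1)

```text
clock: 9.75
tool_pos: [0.6244, -0.0778, 0.2183]
eef_rot: [0.483, -0.517, 0.518, -0.482]
contact_force: [-0.3, -0.7, 0.1]
opening: 0.45
```

>>> arm_command([
  {"dx": 0, "dy": 0, "dz": 0, "wx": 0, "wy": 0, "wz": 0},
  {"dx": 0, "dy": 0, "dz": 0, "wx": 0, "wy": 0, "wz": 0},
  {"dx": 0, "dy": 0, "dz": 0, "wx": 0, "wy": 0, "wz": 0},
  {"dx": 0, "dy": 0, "dz": 0, "wx": 0, "wy": 0, "wz": 0},
  {"dx": 0, "dy": 0, "dz": 0, "wx": 0, "wy": 0, "wz": 0},
], claw=-1)

```text
clock: 10.25
tool_pos: [0.6243, -0.0774, 0.2182]
eef_rot: [0.483, -0.517, 0.518, -0.481]
contact_force: [0.4, -0.2, -0.3]
opening: 0.02
```

Run:
```python
from h import *
plan(fixp(91,-66,68),np.load('fix.npy')[2])
im=r.snapshot('top'); crop(im,230,330,170,220,8,'pics/a5t.png')
im=r.snapshot('scene'); crop(im,250,350,220,310,7,'pics/a5s.png')
```

```text
t10.2 grasp [ 0.6242 -0.0778  0.0712] jawyaw -0.071 tilt 0.003 F [ 0.4 -0.2 -0.3] M [-0.08 -0.06  0.01] open 1.8mm q [ 0.23  0.96 -0.33  1.67  0.5   0.6  -0.46]
d [-0.0431  0.0031 -0.0016] w [ 0.    -0.004  0.003] rows(min) 0.9
```

View pics/a5s.png

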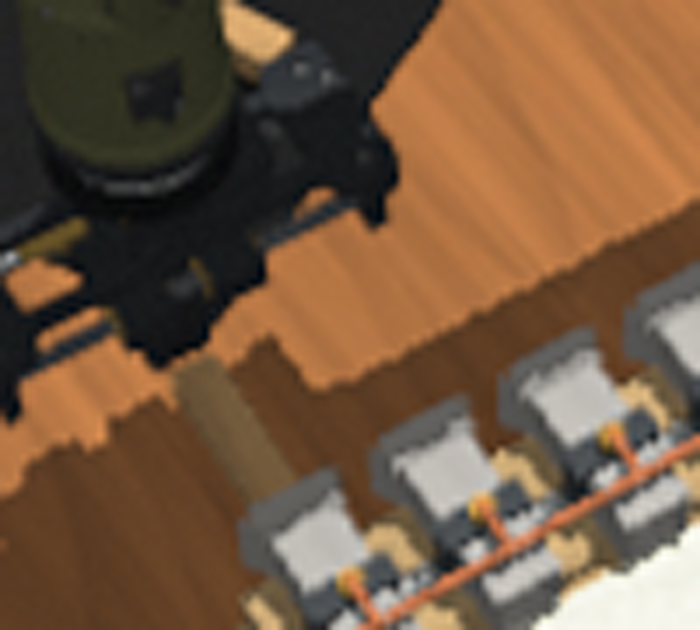

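>>> arm_command([
  {"dx": -0.01, "dy": 0.003, "dz": -0.001, "wx": 0, "wy": 0, "wz": 0},
  {"dx": -0.02, "dy": 0.003, "dz": -0.001, "wx": 0, "wy": 0, "wz": 0},
  {"dx": -0.03, "dy": 0.003, "dz": -0.001, "wx": 0, "wy": 0, "wz": 0},
  {"dx": -0.037, "dy": 0.003, "dz": -0.001, "wx": 0, "wy": 0, "wz": 0},
  {"dx": -0.037, "dy": 0.003, "dz": -0.001, "wx": 0, "wy": 0, "wz": 0},
])

```text
clock: 10.85
tool_pos: [0.626, -0.0394, 0.2152]
eef_rot: [0.483, -0.517, 0.518, -0.482]
contact_force: [-0.0, -0.9, 0.7]
opening: 0.005
```

>>> arm_command([
  {"dx": -0.003, "dy": 0, "dz": 0, "wx": 0, "wy": 0, "wz": 0},
  {"dx": -0.006, "dy": 0, "dz": 0, "wx": 0, "wy": 0, "wz": 0},
  {"dx": -0.009, "dy": 0, "dz": 0, "wx": 0, "wy": 0, "wz": 0},
  {"dx": -0.01, "dy": 0, "dz": 0, "wx": 0, "wy": 0, "wz": 0},
  {"dx": -0.01, "dy": 0, "dz": 0, "wx": 0, "wy": 0, "wz": 0},
])

```text
clock: 11.35
tool_pos: [0.6266, -0.0317, 0.2151]
eef_rot: [0.482, -0.517, 0.519, -0.481]
contact_force: [0.6, -0.4, 0.2]
opening: 0.004
```

Run:
```python
from h import *
plan(fixp(91,-60,68),np.load('fix.npy')[2])
im=r.snapshot('top'); crop(im,200,330,160,220,6,'pics/a6t.png')
```

```text
t11.3 grasp [ 0.6266 -0.0322  0.0681] jawyaw -0.073 tilt 0.003 F [ 0.6 -0.4  0.2] M [ 0.   -0.08  0.01] open 0.3mm q [ 0.15  0.96 -0.32  1.67  0.49  0.59 -0.53]
d [-0.0033  0.     -0.0007] w [ 0.    -0.006  0.004] rows(min) 0.1
```

View pics/a6t.png

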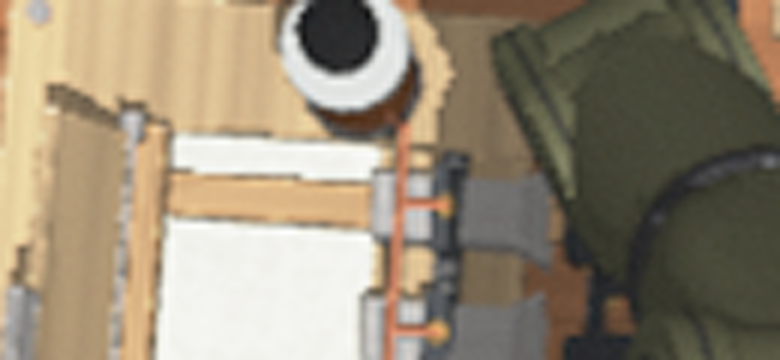

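>>> arm_command([
  {"dx": -0.002, "dy": 0, "dz": 0, "wx": 0, "wy": 0, "wz": 0},
  {"dx": -0.004, "dy": 0, "dz": 0, "wx": 0, "wy": 0, "wz": 0},
  {"dx": -0.006, "dy": 0, "dz": 0, "wx": 0, "wy": 0, "wz": 0},
  {"dx": -0.006, "dy": 0, "dz": 0, "wx": 0, "wy": 0, "wz": 0},
  {"dx": -0.006, "dy": 0, "dz": 0, "wx": 0, "wy": 0, "wz": 0},
])

```text
clock: 11.9
tool_pos: [0.6269, -0.0284, 0.2149]
eef_rot: [0.483, -0.517, 0.52, -0.479]
contact_force: [-0.9, -6.0, -0.1]
opening: 0.003
```

Run:
```python
from h import *
plan(fixp(91,-60,68),np.load('fix.npy')[2])
```

```text
t11.9 grasp [ 0.6267 -0.0295  0.068 ] jawyaw -0.075 tilt 0.008 F [-0.9 -6.  -0.1] M [-1.17 -0.04 -0.02] open 0.2mm q [ 0.14  0.96 -0.31  1.67  0.49  0.59 -0.53]
d [ 0.     -0.0001 -0.0007] w [ 0.001 -0.009  0.01 ] rows(min) 0.1
```

>>> arm_command([
  {"dx": 0.03, "dy": 0, "dz": 0, "wx": 0, "wy": 0, "wz": 0},
  {"dx": 0.04, "dy": -0.04, "dz": 0, "wx": 0, "wy": 0, "wz": 0},
  {"dx": 0.05, "dy": -0.08, "dz": 0, "wx": 0, "wy": 0, "wz": 0},
  {"dx": 0.06, "dy": -0.1, "dz": 0, "wx": 0, "wy": 0, "wz": 0},
  {"dx": 0.06, "dy": -0.1, "dz": 0, "wx": 0, "wy": 0, "wz": 0},
], claw=1)

```text
clock: 12.4
tool_pos: [0.6238, -0.0868, 0.3185]
eef_rot: [0.48, -0.516, 0.521, -0.481]
contact_force: [0.2, -0.4, -0.8]
opening: 0.434
```

Run:
```python
from h import *
im=r.snapshot('top'); cv2.imwrite('pics/b0t.png',im[:,:,::-1])
poly=np.array([[28,168],[347,27],[540,437],[217,583]])/3.7+[325,165]
c=poly.mean(0); poly=c+(poly-c)*.97
for q in bars(im,poly=poly,amin=100): print(q)
plan(bargrasp([.5324,-.2874],.3676,.06,.08),.3676)
```

```text
(array([ 0.53933823, -0.30542001]), np.float64(0.36850481001056873), np.float64(0.1864016876788535), np.float64(0.025451413958584062))
(array([ 0.46409668, -0.35530392]), np.float64(0.3898944646066895), np.float64(0.1747934161674441), np.float64(0.0255363730339665))
(array([ 0.36385837, -0.3457064 ]), np.float64(0.5631759650417691), np.float64(0.22466094558416863), np.float64(0.025967004989816408))
t12.4 grasp [ 0.6234 -0.0863  0.1696] jawyaw -0.075 tilt 0.004 F [ 0.4  0.3 -0.4] M [ 0.02 -0.1   0.02] open 42.1mm q [ 0.28  0.82 -0.4   1.63  0.43  0.78 -0.39]
d [ 0.2617  0.0902 -0.0499] w [-0.003 -0.563  0.005] rows(min) 5.6
```

View pics/b0t.png

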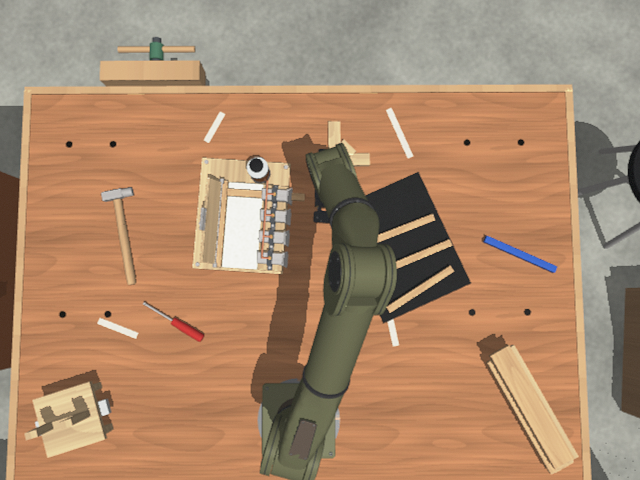

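>>> arm_command([
  {"dx": 0.048, "dy": 0, "dz": -0.01, "wx": 0, "wy": -0.11, "wz": 0},
  {"dx": 0.095, "dy": 0.01, "dz": -0.02, "wx": 0, "wy": -0.22, "wz": 0},
  {"dx": 0.14, "dy": 0.02, "dz": -0.03, "wx": 0, "wy": -0.34, "wz": 0},
  {"dx": 0.185, "dy": 0.03, "dz": -0.04, "wx": 0, "wy": -0.45, "wz": 0},
  {"dx": 0.23, "dy": 0.04, "dz": -0.05, "wx": 0, "wy": -0.56, "wz": 0.005},
], claw=1)

```text
clock: 12.95
tool_pos: [0.5552, -0.3115, 0.2739]
eef_rot: [-0.584, 0.4, -0.398, 0.584]
contact_force: [0.9, 0.1, 0.1]
opening: 0.934
```

Run:
```python
from h import *
plan(bargrasp([.5324,-.2874],.3676,.06,.055),.3676)
```

```text
t12.9 grasp [ 0.5547 -0.3111  0.1269] jawyaw 0.372 tilt 0.004 F [0.9 0.1 0.1] M [-0.05 -0.16 -0.01] open 82.2mm q [ 0.72  0.92 -0.53  1.62  0.61  0.78  0.29]
d [ 0.0295  0.0719 -0.0126] w [ 0.002  0.006 -0.005] rows(min) 1.6
```

>>> arm_command([
  {"dx": 0.029, "dy": 0.02, "dz": -0.012, "wx": 0, "wy": 0.006, "wz": -0.005},
  {"dx": 0.029, "dy": 0.05, "dz": -0.012, "wx": 0, "wy": 0.006, "wz": -0.005},
  {"dx": 0.029, "dy": 0.07, "dz": -0.012, "wx": 0, "wy": 0.006, "wz": -0.005},
  {"dx": 0.029, "dy": 0.07, "dz": -0.012, "wx": 0, "wy": 0.006, "wz": -0.005},
  {"dx": 0.029, "dy": 0.07, "dz": -0.012, "wx": 0, "wy": 0.006, "wz": -0.005},
])

```text
clock: 13.45
tool_pos: [0.5553, -0.3414, 0.2051]
eef_rot: [0.583, -0.401, 0.401, -0.582]
contact_force: [0.6, -0.6, 0.0]
opening: 1.002
```

Run:
```python
from h import *
plan(bargrasp([.5324,-.2874],.3676,.06,.026),.3676)
im=r.snapshot('scene'); crop(im,180,350,110,270,4,'pics/b1.png')
```

```text
t13.4 grasp [ 0.5551 -0.3415  0.0581] jawyaw 0.363 tilt 0.002 F [ 0.6 -0.6  0. ] M [-0.02 -0.18  0.03] open 88.2mm q [ 0.73  1.02 -0.48  1.59  0.67  0.7   0.29]
d [ 0.0014  0.0321 -0.0019] w [ 0.002 -0.005  0.001] rows(min) 0.6
```

View pics/b1.png

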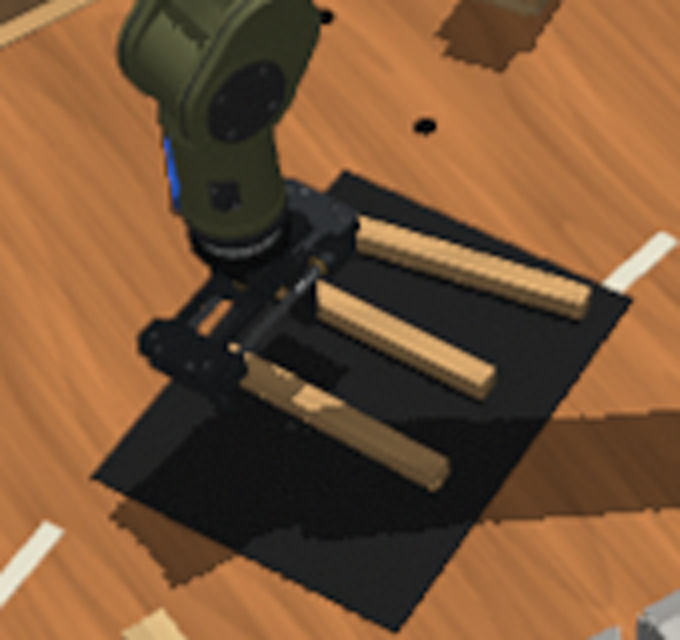

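>>> arm_command([
  {"dx": 0.0015, "dy": 0.012, "dz": -0.002, "wx": 0, "wy": -0.005, "wz": 0},
  {"dx": 0.0015, "dy": 0.026, "dz": -0.002, "wx": 0, "wy": -0.005, "wz": 0},
  {"dx": 0.0015, "dy": 0.032, "dz": -0.002, "wx": 0, "wy": -0.005, "wz": 0},
  {"dx": 0.0015, "dy": 0.032, "dz": -0.002, "wx": 0, "wy": -0.005, "wz": 0},
  {"dx": 0.0015, "dy": 0.032, "dz": -0.002, "wx": 0, "wy": -0.005, "wz": 0},
])

```text
clock: 14.0
tool_pos: [0.5538, -0.3447, 0.1738]
eef_rot: [0.583, -0.4, 0.401, -0.582]
contact_force: [-0.9, 0.9, 1.2]
opening: 1.0
```

>>> arm_command([
  {"dx": 0, "dy": 0, "dz": 0, "wx": 0, "wy": 0, "wz": 0},
  {"dx": 0, "dy": 0, "dz": 0, "wx": 0, "wy": 0, "wz": 0},
  {"dx": 0, "dy": 0, "dz": 0, "wx": 0, "wy": 0, "wz": 0},
  {"dx": 0, "dy": 0, "dz": 0, "wx": 0, "wy": 0, "wz": 0},
  {"dx": 0, "dy": 0, "dz": 0, "wx": 0, "wy": 0, "wz": 0},
], claw=-1, grip_force=45)

```text
clock: 14.5
tool_pos: [0.5538, -0.3449, 0.1741]
eef_rot: [0.583, -0.4, 0.402, -0.582]
contact_force: [0.7, -0.5, 0.3]
opening: 0.572
```

>>> arm_command([
  {"dx": 0, "dy": 0, "dz": 0, "wx": 0, "wy": 0, "wz": 0},
  {"dx": 0, "dy": 0, "dz": 0, "wx": 0, "wy": 0, "wz": 0},
  {"dx": 0, "dy": 0, "dz": 0, "wx": 0, "wy": 0, "wz": 0},
  {"dx": 0, "dy": 0, "dz": 0, "wx": 0, "wy": 0, "wz": 0},
  {"dx": 0, "dy": 0, "dz": 0, "wx": 0, "wy": 0, "wz": 0},
])

```text
clock: 15.0
tool_pos: [0.5538, -0.3448, 0.174]
eef_rot: [0.583, -0.4, 0.401, -0.582]
contact_force: [0.0, -0.4, 0.1]
opening: 0.218
```

Run:
```python
from h import *
plan(fixp(33,-225,85),np.load('fix.npy')[2])
```

```text
t15.0 grasp [ 0.5539 -0.3453  0.027 ] jawyaw 0.366 tilt 0.003 F [ 0.  -0.4  0.1] M [-0.07 -0.15  0.01] open 19.2mm q [ 0.72  1.07 -0.46  1.59  0.7   0.65  0.27]
d [-0.1442 -0.0585  0.0587] w [-0.     0.553  0.004] rows(min) 3.3
```

>>> arm_command([
  {"dx": 0, "dy": -0.04, "dz": 0, "wx": 0, "wy": 0, "wz": 0},
  {"dx": 0, "dy": -0.065, "dz": 0, "wx": 0, "wy": 0.1, "wz": 0},
  {"dx": -0.045, "dy": -0.06, "dz": 0.02, "wx": 0, "wy": 0.25, "wz": 0},
  {"dx": -0.09, "dy": -0.0585, "dz": 0.04, "wx": 0, "wy": 0.4, "wz": 0},
  {"dx": -0.135, "dy": -0.0585, "dz": 0.057, "wx": 0, "wy": 0.55, "wz": 0.004},
])

```text
clock: 15.5
tool_pos: [0.5587, -0.1967, 0.2322]
eef_rot: [0.481, -0.518, 0.518, -0.482]
contact_force: [0.2, 1.5, -0.9]
opening: 0.22
```

Run:
```python
from h import *
plan(fixp(33,-210,70.5),np.load('fix.npy')[2])
```

```text
t15.5 grasp [ 0.5589 -0.1966  0.0852] jawyaw -0.072 tilt 0.001 F [ 0.2  1.5 -0.9] M [ 0.03 -0.15  0.04] open 19.4mm q [ 0.45  0.91 -0.34  1.78  0.53  0.54 -0.3 ]
d [-0.0225  0.0147 -0.0023] w [-0.001 -0.005 -0.001] rows(min) 0.5
```

>>> arm_command([
  {"dx": -0.01, "dy": 0.01, "dz": -0.002, "wx": 0, "wy": -0.005, "wz": 0},
  {"dx": -0.02, "dy": 0.0147, "dz": -0.002, "wx": 0, "wy": -0.005, "wz": 0},
  {"dx": -0.0225, "dy": 0.0147, "dz": -0.002, "wx": 0, "wy": -0.005, "wz": 0},
  {"dx": -0.0225, "dy": 0.0147, "dz": -0.002, "wx": 0, "wy": -0.005, "wz": 0},
  {"dx": -0.0225, "dy": 0.0147, "dz": -0.002, "wx": 0, "wy": -0.005, "wz": 0},
])

```text
clock: 16.0
tool_pos: [0.5581, -0.1774, 0.2174]
eef_rot: [0.484, -0.516, 0.516, -0.483]
contact_force: [-0.1, -0.2, -0.5]
opening: 0.22
```

Run:
```python
from h import *
plan(fixp(33,-125,70.5),np.load('fix.npy')[2])
im=r.snapshot('top'); crop(im,250,350,185,245,8,'pics/b2t.png')
im=r.snapshot('scene'); crop(im,250,360,230,330,6,'pics/b2s.png')
```

```text
t16.0 grasp [ 0.5581 -0.1776  0.0704] jawyaw -0.065 tilt 0.001 F [-0.1 -0.2 -0.5] M [-0.11 -0.07  0.02] open 19.3mm q [ 0.41  0.92 -0.32  1.81  0.55  0.5  -0.34]
d [-0.0884 -0.0002  0.    ] w [-0.     0.005  0.002] rows(min) 1.8
```

View pics/b2t.png

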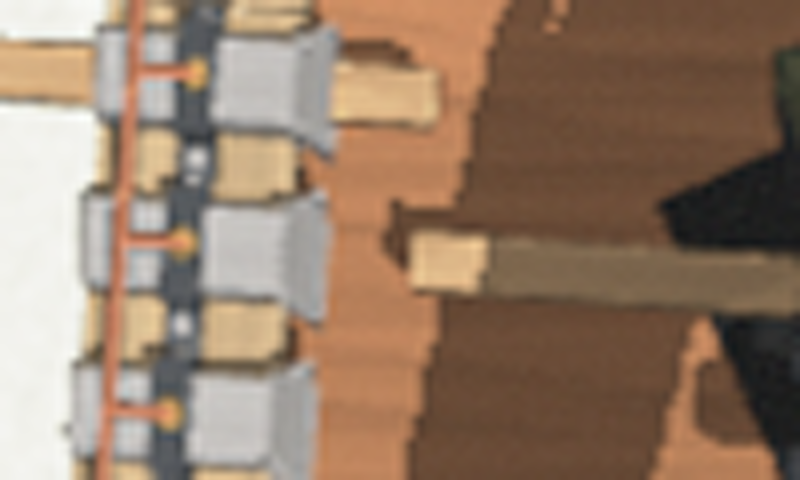

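View pics/b2s.png

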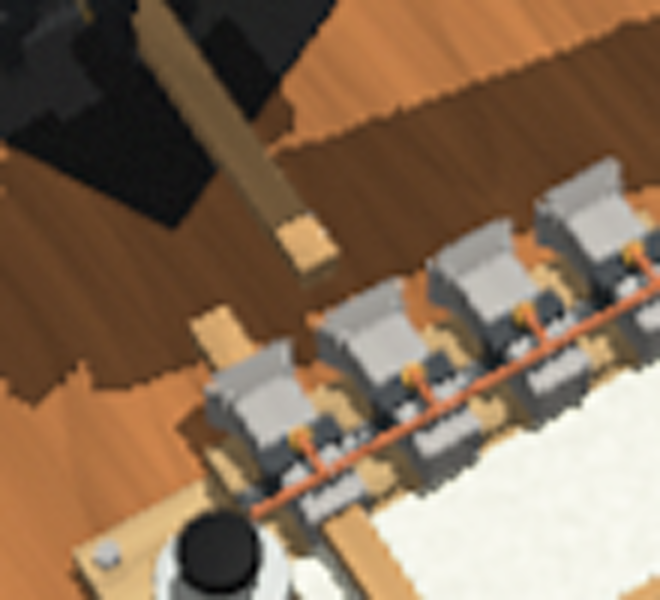

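>>> arm_command([
  {"dx": -0.02, "dy": 0, "dz": 0, "wx": 0, "wy": 0.004, "wz": 0},
  {"dx": -0.04, "dy": 0, "dz": 0, "wx": 0, "wy": 0.004, "wz": 0},
  {"dx": -0.06, "dy": 0, "dz": 0, "wx": 0, "wy": 0.004, "wz": 0},
  {"dx": -0.08, "dy": 0, "dz": 0, "wx": 0, "wy": 0.004, "wz": 0},
  {"dx": -0.088, "dy": 0, "dz": 0, "wx": 0, "wy": 0.004, "wz": 0},
])

```text
clock: 16.6
tool_pos: [0.564, -0.0861, 0.2176]
eef_rot: [-0.483, 0.516, -0.516, 0.484]
contact_force: [-1.1, 0.6, -0.1]
opening: 0.225
```

Run:
```python
from h import *
plan(fixp(33,-32,70.5),np.load('fix.npy')[2])
im=r.snapshot('scene'); crop(im,250,360,230,330,6,'pics/b3s.png')
```

```text
t16.6 grasp [ 0.5641 -0.0859  0.0706] jawyaw -0.064 tilt 0.002 F [-1.1  0.6 -0.1] M [-0.05 -0.09  0.02] open 19.8mm q [ 0.23  0.91 -0.28  1.85  0.52  0.45 -0.48]
d [-0.0899  0.0002  0.0005] w [-0.001  0.006 -0.002] rows(min) 1.8
```

View pics/b3s.png

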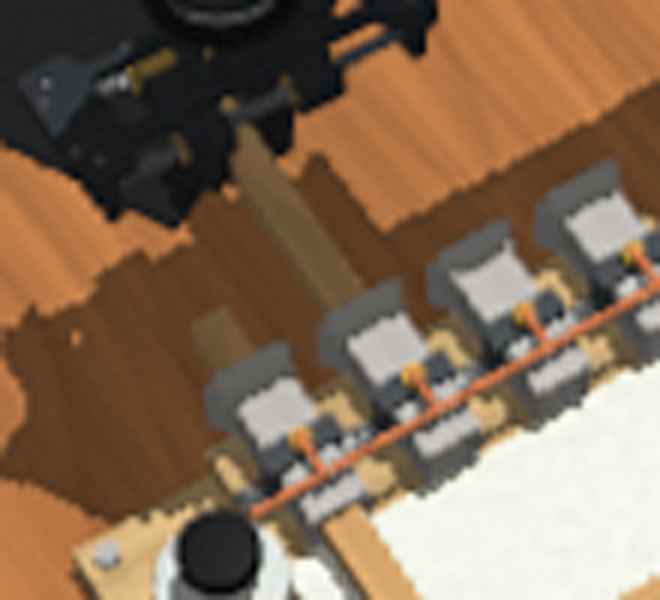

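>>> arm_command([
  {"dx": -0.02, "dy": 0, "dz": 0, "wx": 0, "wy": 0.006, "wz": 0},
  {"dx": -0.045, "dy": 0, "dz": 0, "wx": 0, "wy": 0.006, "wz": 0},
  {"dx": -0.07, "dy": 0, "dz": 0, "wx": 0, "wy": 0.006, "wz": 0},
  {"dx": -0.088, "dy": 0, "dz": 0, "wx": 0, "wy": 0.006, "wz": 0},
  {"dx": -0.088, "dy": 0, "dz": 0, "wx": 0, "wy": 0.006, "wz": 0},
])

```text
clock: 17.15
tool_pos: [0.5698, 0.002, 0.2175]
eef_rot: [-0.482, 0.517, -0.516, 0.484]
contact_force: [1.0, -0.0, -1.3]
opening: 0.222
```

Run:
```python
from h import *
plan(fixp(33,-32,70.5),np.load('fix.npy')[2])
im=r.snapshot('top'); crop(im,200,330,160,240,6,'pics/b4t.png')
```

```text
t17.1 grasp [0.57   0.0022 0.0705] jawyaw -0.067 tilt 0.002 F [ 1.  -0.  -1.3] M [-0.04 -0.07  0.02] open 19.5mm q [ 0.07  0.91 -0.26  1.86  0.49  0.44 -0.61]
d [-0.0016  0.      0.0003] w [-0.001  0.002 -0.002] rows(min) 0.0
```

View pics/b4t.png

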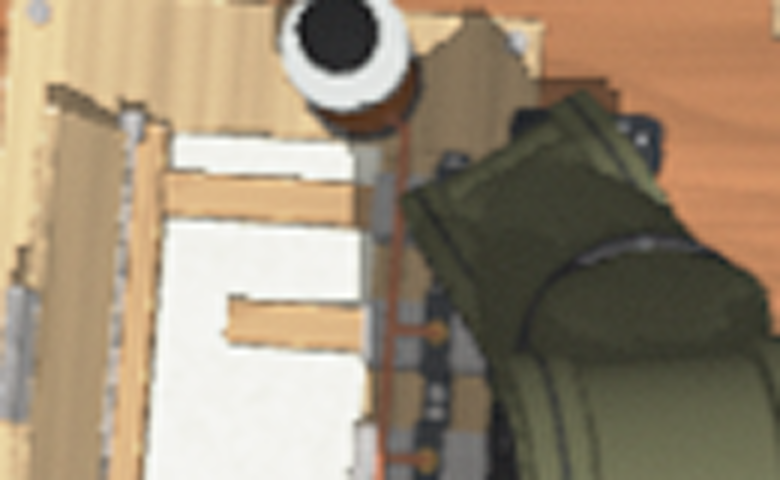

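Bar A butts against the fence (its end is at pixel 165 of the crop). Bar B is through tube 2 with about 30 mm to go. I'll release it, back off, close the fingers and push.

>>> arm_command([
  {"dx": 0, "dy": 0, "dz": 0, "wx": 0, "wy": 0, "wz": 0},
  {"dx": 0, "dy": 0, "dz": 0, "wx": 0, "wy": 0, "wz": 0},
  {"dx": 0, "dy": 0, "dz": 0, "wx": 0, "wy": 0, "wz": 0},
  {"dx": 0.035, "dy": 0, "dz": 0, "wx": 0, "wy": 0, "wz": 0},
  {"dx": 0.075, "dy": 0, "dz": 0, "wx": 0, "wy": 0, "wz": 0},
], claw=-0.1)

```text
clock: 17.7
tool_pos: [0.5644, -0.0743, 0.2175]
eef_rot: [-0.483, 0.516, -0.516, 0.484]
contact_force: [0.2, -1.2, -0.7]
opening: 0.447
```

>>> arm_command([
  {"dx": 0, "dy": 0, "dz": 0, "wx": 0, "wy": 0, "wz": 0},
  {"dx": 0, "dy": 0, "dz": 0, "wx": 0, "wy": 0, "wz": 0},
  {"dx": 0, "dy": 0, "dz": 0, "wx": 0, "wy": 0, "wz": 0},
  {"dx": 0, "dy": 0, "dz": 0, "wx": 0, "wy": 0, "wz": 0},
  {"dx": 0, "dy": 0, "dz": 0, "wx": 0, "wy": 0, "wz": 0},
], claw=-1)

```text
clock: 18.2
tool_pos: [0.5643, -0.0736, 0.2174]
eef_rot: [-0.482, 0.517, -0.517, 0.483]
contact_force: [0.4, -0.2, -0.5]
opening: 0.019
```

Run:
```python
from h import *
plan(fixp(33,-60,68),np.load('fix.npy')[2])
im=r.snapshot('scene'); crop(im,250,360,210,310,6,'pics/b5s.png')
```

```text
t18.2 grasp [ 0.5643 -0.0735  0.0704] jawyaw -0.068 tilt 0.001 F [ 0.4 -0.2 -0.5] M [ 0.   -0.09  0.05] open 1.7mm q [ 0.21  0.91 -0.28  1.86  0.52  0.45 -0.51]
d [-0.0493  0.0024  0.0007] w [-0.     0.    -0.001] rows(min) 1.0
```

View pics/b5s.png

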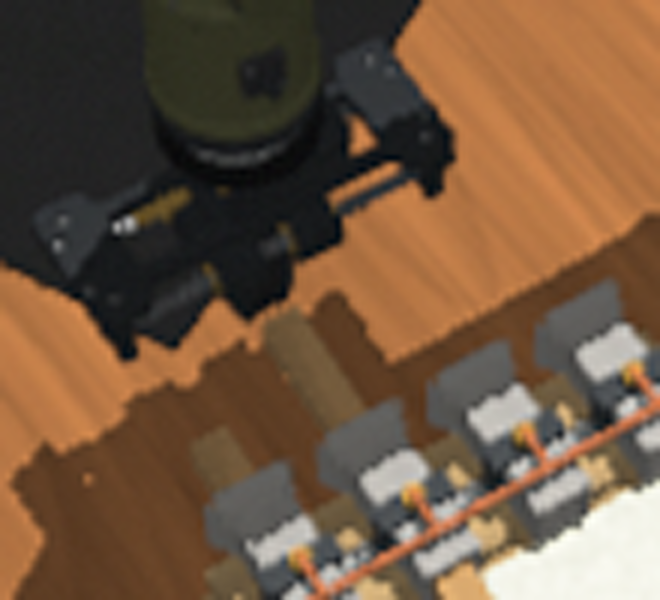

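>>> arm_command([
  {"dx": -0.01, "dy": 0.0025, "dz": 0, "wx": 0, "wy": 0, "wz": 0},
  {"dx": -0.02, "dy": 0.0025, "dz": 0, "wx": 0, "wy": 0, "wz": 0},
  {"dx": -0.03, "dy": 0.0025, "dz": 0, "wx": 0, "wy": 0, "wz": 0},
  {"dx": -0.04, "dy": 0.0025, "dz": 0, "wx": 0, "wy": 0, "wz": 0},
  {"dx": -0.045, "dy": 0.0025, "dz": 0, "wx": 0, "wy": 0, "wz": 0},
])

```text
clock: 18.75
tool_pos: [0.5674, -0.0278, 0.2149]
eef_rot: [-0.482, 0.517, -0.517, 0.483]
contact_force: [0.0, 0.1, -0.8]
opening: 0.001
```

>>> arm_command([
  {"dx": -0.002, "dy": 0, "dz": 0, "wx": 0, "wy": 0, "wz": 0},
  {"dx": -0.004, "dy": 0, "dz": 0, "wx": 0, "wy": 0, "wz": 0},
  {"dx": -0.006, "dy": 0, "dz": 0, "wx": 0, "wy": 0, "wz": 0},
  {"dx": -0.008, "dy": 0, "dz": 0, "wx": 0, "wy": 0, "wz": 0},
  {"dx": -0.008, "dy": 0, "dz": 0, "wx": 0, "wy": 0, "wz": 0},
])

```text
clock: 19.25
tool_pos: [0.5677, -0.0247, 0.2148]
eef_rot: [0.483, -0.517, 0.519, -0.48]
contact_force: [0.4, -5.6, 0.7]
opening: 0.007
```

Run:
```python
from h import *
plan(fixp(33,-60,68),np.load('fix.npy')[2])
```

```text
t19.2 grasp [ 0.5675 -0.0253  0.0678] jawyaw -0.073 tilt 0.005 F [ 0.4 -5.6  0.7] M [-1.22 -0.05  0.03] open 0.6mm q [ 0.11  0.91 -0.25  1.86  0.5   0.44 -0.58]
d [-0.0003 -0.0002  0.0006] w [ 0.001 -0.006  0.006] rows(min) 0.0
```

>>> arm_command([
  {"dx": 0.03, "dy": 0, "dz": 0, "wx": 0, "wy": 0, "wz": 0},
  {"dx": 0.04, "dy": -0.04, "dz": 0, "wx": 0, "wy": 0, "wz": 0},
  {"dx": 0.05, "dy": -0.08, "dz": 0, "wx": 0, "wy": 0, "wz": 0},
  {"dx": 0.06, "dy": -0.1, "dz": 0, "wx": 0, "wy": 0, "wz": 0},
  {"dx": 0.06, "dy": -0.1, "dz": 0, "wx": 0, "wy": 0, "wz": 0},
], claw=1)

```text
clock: 19.75
tool_pos: [0.5645, -0.0836, 0.3177]
eef_rot: [0.48, -0.516, 0.52, -0.482]
contact_force: [0.6, 0.2, 0.2]
opening: 0.438
```

Run:
```python
from h import *
im=r.snapshot('top'); cv2.imwrite('pics/c0t.png',im[:,:,::-1])
poly=np.array([[28,168],[347,27],[540,437],[217,583]])/3.7+[325,165]
c=poly.mean(0); poly=c+(poly-c)*.97
for q in bars(im,poly=poly,amin=100): print(q)
plan(bargrasp([.4553,-.3338],.39,.06,.08),.39)
```

```text
(array([ 0.46178857, -0.3496828 ]), np.float64(0.3898944498514476), np.float64(0.18695490477970178), np.float64(0.02553633232890901))
(array([ 0.36306966, -0.34445612]), np.float64(0.563176007307764), np.float64(0.22761931907468794), np.float64(0.025967004989816408))
t19.8 grasp [ 0.5643 -0.0826  0.169 ] jawyaw -0.072 tilt 0.003 F [-0.2  0.4 -0.8] M [-0.02 -0.04 -0.04] open 42.1mm q [ 0.29  0.76 -0.38  1.81  0.44  0.65 -0.42]
d [ 0.3121  0.0888 -0.0637] w [-0.004 -0.589  0.001] rows(min) 6.6
```

View pics/c0t.png

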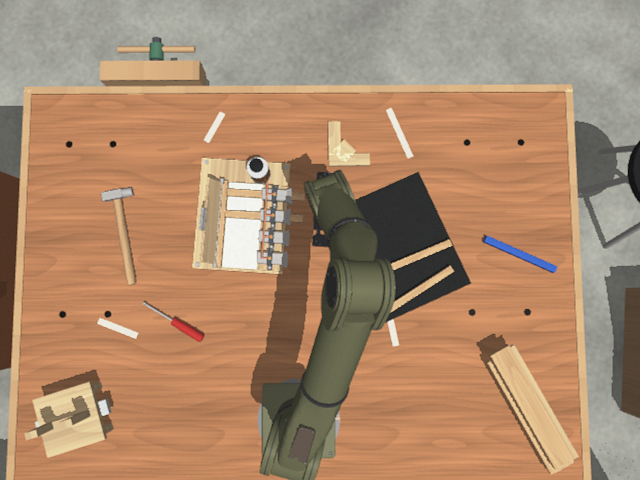

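>>> arm_command([
  {"dx": 0.048, "dy": 0, "dz": -0.01, "wx": 0, "wy": -0.11, "wz": 0},
  {"dx": 0.095, "dy": 0.01, "dz": -0.02, "wx": 0, "wy": -0.22, "wz": 0},
  {"dx": 0.14, "dy": 0.02, "dz": -0.03, "wx": 0, "wy": -0.34, "wz": 0},
  {"dx": 0.185, "dy": 0.03, "dz": -0.04, "wx": 0, "wy": -0.45, "wz": 0},
  {"dx": 0.23, "dy": 0.03, "dz": -0.047, "wx": 0, "wy": -0.58, "wz": 0},
], claw=0.25)

```text
clock: 20.3
tool_pos: [0.4991, -0.3084, 0.2819]
eef_rot: [0.588, -0.395, 0.391, -0.587]
contact_force: [0.5, -0.9, -0.4]
opening: 0.622
```

Run:
```python
from h import *
plan(bargrasp([.4553,-.3338],.39,.06,.058),.39)
```

```text
t20.3 grasp [ 0.4984 -0.3079  0.1349] jawyaw 0.391 tilt 0.006 F [ 0.5 -0.9 -0.4] M [-0.06 -0.15  0.02] open 54.7mm q [ 0.77  0.85 -0.53  1.77  0.63  0.7   0.28]
d [ 0.0672  0.0768 -0.05  ] w [ 0.004  0.001 -0.006] rows(min) 2.3
```

>>> arm_command([
  {"dx": 0.035, "dy": 0, "dz": -0.025, "wx": 0, "wy": 0, "wz": 0},
  {"dx": 0.067, "dy": 0.02, "dz": -0.05, "wx": 0.004, "wy": 0, "wz": -0.006},
  {"dx": 0.067, "dy": 0.05, "dz": -0.05, "wx": 0.004, "wy": 0, "wz": -0.006},
  {"dx": 0.067, "dy": 0.076, "dz": -0.05, "wx": 0.004, "wy": 0, "wz": -0.006},
  {"dx": 0.067, "dy": 0.076, "dz": -0.05, "wx": 0.004, "wy": 0, "wz": -0.006},
])

```text
clock: 20.8
tool_pos: [0.4778, -0.3872, 0.2041]
eef_rot: [-0.587, 0.396, -0.394, 0.587]
contact_force: [0.4, 0.1, -0.5]
opening: 0.624
```

Run:
```python
from h import *
plan(bargrasp([.4553,-.3338],.39,.06,.026),.39)
im=r.snapshot('scene'); crop(im,180,350,110,270,4,'pics/c1.png')
```

```text
t20.8 grasp [ 0.4774 -0.3869  0.0571] jawyaw 0.386 tilt 0.003 F [ 0.4  0.1 -0.5] M [ 0.02 -0.1   0.06] open 54.9mm q [ 0.87  0.99 -0.47  1.71  0.71  0.62  0.37]
d [ 0.0022  0.0311 -0.0004] w [ 0.002 -0.005 -0.004] rows(min) 0.6
```

View pics/c1.png

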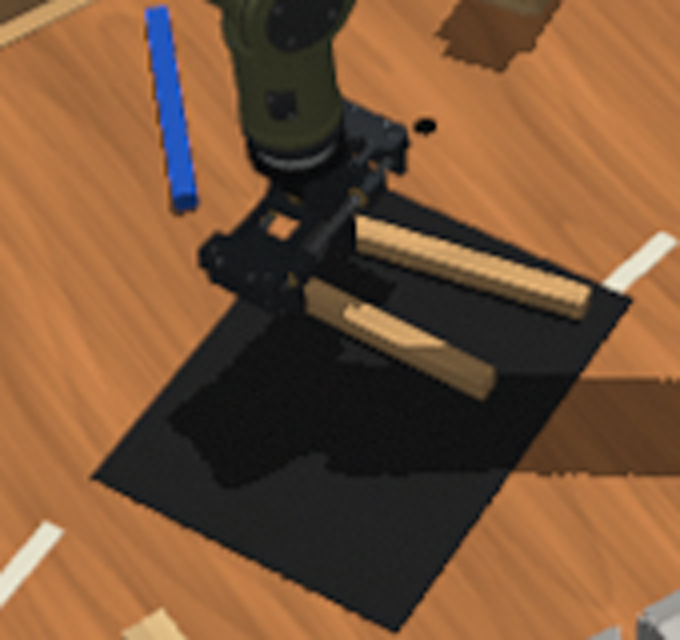

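>>> arm_command([
  {"dx": 0.002, "dy": 0.012, "dz": 0, "wx": 0, "wy": -0.005, "wz": -0.004},
  {"dx": 0.002, "dy": 0.026, "dz": 0, "wx": 0, "wy": -0.005, "wz": -0.004},
  {"dx": 0.002, "dy": 0.031, "dz": 0, "wx": 0, "wy": -0.005, "wz": -0.004},
  {"dx": 0.002, "dy": 0.031, "dz": 0, "wx": 0, "wy": -0.005, "wz": -0.004},
  {"dx": 0.002, "dy": 0.031, "dz": 0, "wx": 0, "wy": -0.005, "wz": -0.004},
])

```text
clock: 21.35
tool_pos: [0.4806, -0.3907, 0.1781]
eef_rot: [0.588, -0.391, 0.397, -0.587]
contact_force: [0.4, -0.5, 0.1]
opening: 0.623
```

>>> arm_command([
  {"dx": 0, "dy": 0, "dz": 0, "wx": 0, "wy": 0, "wz": 0},
  {"dx": 0, "dy": 0, "dz": 0, "wx": 0, "wy": 0, "wz": 0},
  {"dx": 0, "dy": 0, "dz": 0, "wx": 0, "wy": 0, "wz": 0},
  {"dx": 0, "dy": 0, "dz": 0, "wx": 0, "wy": 0, "wz": 0},
  {"dx": 0, "dy": 0, "dz": 0, "wx": 0, "wy": 0, "wz": 0},
], claw=-1, grip_force=45)

```text
clock: 21.85
tool_pos: [0.4804, -0.3908, 0.178]
eef_rot: [0.588, -0.391, 0.397, -0.587]
contact_force: [-1.4, 0.2, 0.9]
opening: 0.22
```

>>> arm_command([
  {"dx": 0, "dy": 0, "dz": 0, "wx": 0, "wy": 0, "wz": 0},
  {"dx": 0, "dy": 0, "dz": 0, "wx": 0, "wy": 0, "wz": 0},
  {"dx": 0, "dy": 0, "dz": 0, "wx": 0, "wy": 0, "wz": 0},
  {"dx": 0, "dy": 0, "dz": 0, "wx": 0, "wy": 0, "wz": 0},
  {"dx": 0, "dy": 0, "dz": 0, "wx": 0, "wy": 0, "wz": 0},
])

```text
clock: 22.35
tool_pos: [0.4804, -0.3907, 0.178]
eef_rot: [0.588, -0.391, 0.397, -0.587]
contact_force: [-0.3, -0.6, 2.9]
opening: 0.218
```

Run:
```python
from h import *
plan(fixp(-27,-225,85),np.load('fix.npy')[2])
```

```text
t22.4 grasp [ 0.4813 -0.3917  0.031 ] jawyaw 0.389 tilt 0.009 F [-0.3 -0.6  2.9] M [-0.03 -0.    0.01] open 19.2mm q [ 0.85  1.03 -0.44  1.7   0.75  0.58  0.34]
d [-0.1836 -0.0552  0.0938] w [-0.006  0.583  0.009] rows(min) 4.3
```

>>> arm_command([
  {"dx": 0, "dy": -0.04, "dz": 0, "wx": 0, "wy": 0, "wz": 0},
  {"dx": 0, "dy": -0.06, "dz": 0, "wx": 0, "wy": 0.1, "wz": 0},
  {"dx": -0.04, "dy": -0.057, "dz": 0.02, "wx": 0, "wy": 0.25, "wz": 0},
  {"dx": -0.08, "dy": -0.055, "dz": 0.045, "wx": 0, "wy": 0.4, "wz": 0},
  {"dx": -0.12, "dy": -0.055, "dz": 0.07, "wx": -0.006, "wy": 0.58, "wz": 0.009},
])

```text
clock: 22.85
tool_pos: [0.4989, -0.2518, 0.2319]
eef_rot: [-0.481, 0.518, -0.518, 0.481]
contact_force: [1.1, 0.5, -1.3]
opening: 0.22
```

Run:
```python
from h import *
plan(fixp(-27,-215,74.5),np.load('fix.npy')[2])
```

```text
t22.9 grasp [ 0.4989 -0.2517  0.0849] jawyaw -0.073 tilt 0.000 F [ 1.1  0.5 -1.3] M [-0.08 -0.11 -0.03] open 19.3mm q [ 0.57  0.88 -0.32  1.89  0.57  0.47 -0.22]
d [-0.0766  0.0105 -0.0067] w [-0.    -0.006 -0.   ] rows(min) 1.6
```

>>> arm_command([
  {"dx": -0.04, "dy": 0.005, "dz": -0.003, "wx": 0, "wy": -0.005, "wz": 0},
  {"dx": -0.077, "dy": 0.01, "dz": -0.007, "wx": 0, "wy": -0.005, "wz": 0},
  {"dx": -0.077, "dy": 0.01, "dz": -0.007, "wx": 0, "wy": -0.005, "wz": 0},
  {"dx": -0.077, "dy": 0.01, "dz": -0.007, "wx": 0, "wy": -0.005, "wz": 0},
  {"dx": -0.077, "dy": 0.01, "dz": -0.007, "wx": 0, "wy": -0.005, "wz": 0},
])

```text
clock: 23.35
tool_pos: [0.4973, -0.1769, 0.222]
eef_rot: [0.484, -0.515, 0.516, -0.483]
contact_force: [0.5, 0.4, -0.7]
opening: 0.219
```

Run:
```python
from h import *
plan(fixp(-27,-125,74.5),np.load('fix.npy')[2])
im=r.snapshot('top'); crop(im,250,350,205,265,8,'pics/c2t.png')
im=r.snapshot('scene'); crop(im,260,370,210,310,6,'pics/c2s.png')
```

```text
t23.4 grasp [ 0.4973 -0.1771  0.075 ] jawyaw -0.064 tilt 0.001 F [ 0.5  0.4 -0.7] M [-0.13 -0.08  0.01] open 19.3mm q [ 0.4   0.87 -0.25  1.98  0.58  0.36 -0.37]
d [-0.092   0.0004  0.0008] w [0.    0.006 0.002] rows(min) 1.8
```

View pics/c2t.png

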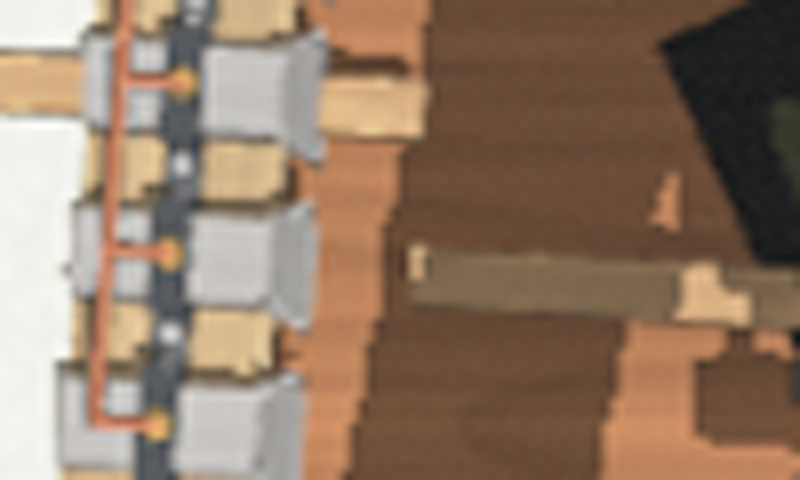

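View pics/c2s.png

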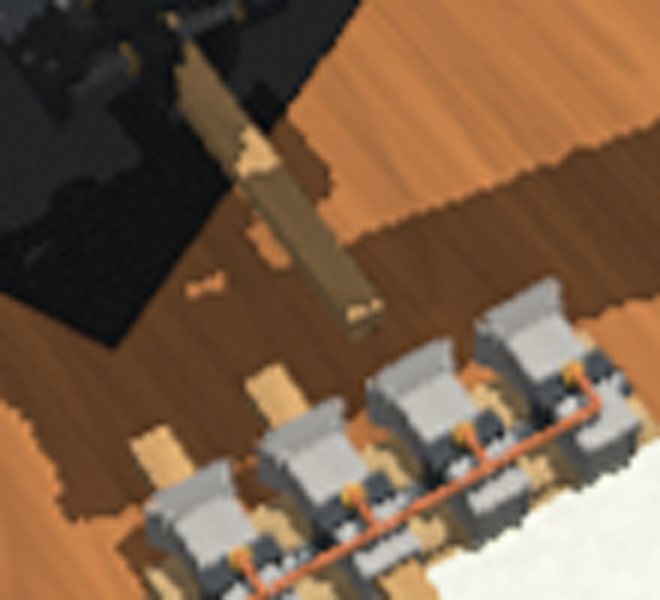

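>>> arm_command([
  {"dx": -0.01, "dy": 0.0005, "dz": 0.002, "wx": 0, "wy": 0.005, "wz": 0},
  {"dx": -0.03, "dy": 0.0005, "dz": 0.002, "wx": 0, "wy": 0.005, "wz": 0},
  {"dx": -0.05, "dy": 0.0005, "dz": 0.002, "wx": 0, "wy": 0.005, "wz": 0},
  {"dx": -0.07, "dy": 0.0005, "dz": 0.002, "wx": 0, "wy": 0.005, "wz": 0},
  {"dx": -0.09, "dy": 0.0005, "dz": 0.002, "wx": 0, "wy": 0.005, "wz": 0},
])

```text
clock: 23.95
tool_pos: [0.5052, -0.0849, 0.2216]
eef_rot: [0.483, -0.516, 0.517, -0.483]
contact_force: [0.8, 0.2, -0.5]
opening: 0.22
```

Run:
```python
from h import *
plan(fixp(-26,-32,74),np.load('fix.npy')[2])
im=r.snapshot('scene'); crop(im,260,370,210,310,6,'pics/c3s.png')
```

```text
t23.9 grasp [ 0.5053 -0.0849  0.0746] jawyaw -0.067 tilt 0.001 F [ 0.8  0.2 -0.5] M [-0.08 -0.05 -0.03] open 19.4mm q [ 0.2   0.86 -0.2   2.03  0.54  0.3  -0.52]
d [-0.0927  0.0007 -0.0001] w [-0.001  0.002 -0.001] rows(min) 1.9
```

View pics/c3s.png

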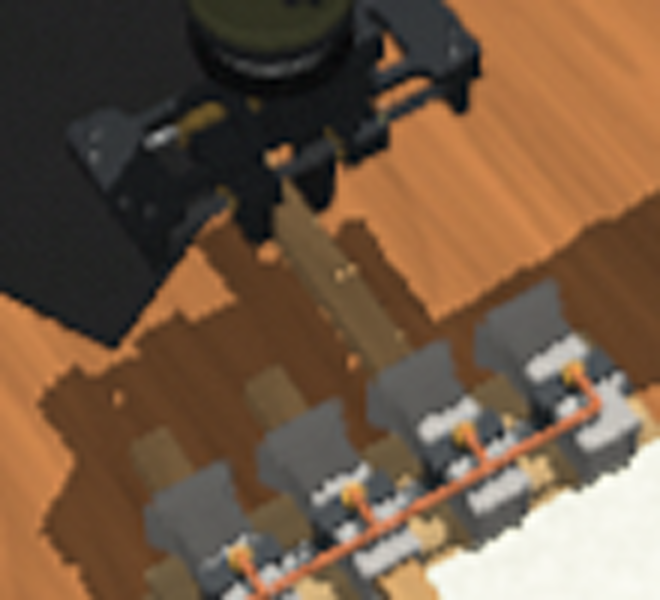

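>>> arm_command([
  {"dx": -0.02, "dy": 0.0005, "dz": 0, "wx": 0, "wy": 0.002, "wz": 0},
  {"dx": -0.045, "dy": 0.0005, "dz": 0, "wx": 0, "wy": 0.002, "wz": 0},
  {"dx": -0.07, "dy": 0.0005, "dz": 0, "wx": 0, "wy": 0.002, "wz": 0},
  {"dx": -0.091, "dy": 0.0005, "dz": 0, "wx": 0, "wy": 0.002, "wz": 0},
  {"dx": -0.091, "dy": 0.0005, "dz": 0, "wx": 0, "wy": 0.002, "wz": 0},
])

```text
clock: 24.5
tool_pos: [0.5116, 0.0084, 0.2213]
eef_rot: [-0.483, 0.516, -0.515, 0.485]
contact_force: [0.3, 0.5, -0.6]
opening: 0.218
```

Run:
```python
from h import *
plan(fixp(-26,-32,74),np.load('fix.npy')[2])
im=r.snapshot('top'); crop(im,200,330,170,270,6,'pics/c4t.png')
```

```text
t24.5 grasp [0.5118 0.0089 0.0743] jawyaw -0.063 tilt 0.004 F [ 0.3  0.5 -0.6] M [-0.09 -0.05  0.02] open 19.2mm q [ 0.    0.86 -0.18  2.03  0.48  0.29 -0.64]
d [ 0.0008  0.0002 -0.0002] w [-0.002  0.007 -0.004] rows(min) 0.0
```

View pics/c4t.png

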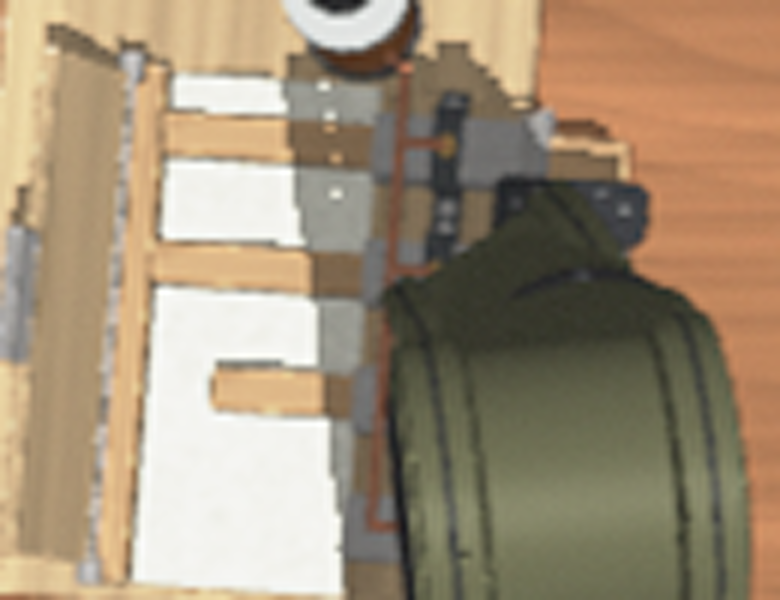

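>>> arm_command([
  {"dx": 0, "dy": 0, "dz": 0, "wx": 0, "wy": 0, "wz": 0},
  {"dx": 0, "dy": 0, "dz": 0, "wx": 0, "wy": 0, "wz": 0},
  {"dx": 0, "dy": 0, "dz": 0, "wx": 0, "wy": 0, "wz": 0},
  {"dx": 0.035, "dy": 0, "dz": 0, "wx": 0, "wy": 0, "wz": 0},
  {"dx": 0.078, "dy": 0, "dz": 0, "wx": 0, "wy": 0, "wz": 0},
], claw=-0.1)

```text
clock: 25.05
tool_pos: [0.5062, -0.0721, 0.2212]
eef_rot: [-0.483, 0.516, -0.516, 0.485]
contact_force: [1.3, -0.1, -0.1]
opening: 0.45
```

>>> arm_command([
  {"dx": 0, "dy": 0, "dz": 0, "wx": 0, "wy": 0, "wz": 0},
  {"dx": 0, "dy": 0, "dz": 0, "wx": 0, "wy": 0, "wz": 0},
  {"dx": 0, "dy": 0, "dz": 0, "wx": 0, "wy": 0, "wz": 0},
  {"dx": 0, "dy": 0, "dz": 0, "wx": 0, "wy": 0, "wz": 0},
  {"dx": 0, "dy": 0, "dz": 0, "wx": 0, "wy": 0, "wz": 0},
], claw=-1)

```text
clock: 25.55
tool_pos: [0.5059, -0.0716, 0.2211]
eef_rot: [-0.483, 0.516, -0.516, 0.483]
contact_force: [0.2, -0.7, 0.1]
opening: 0.019
```

Run:
```python
from h import *
plan(fixp(-27,-60,68),np.load('fix.npy')[2])
im=r.snapshot('scene'); crop(im,260,370,200,300,6,'pics/c5s.png')
```

```text
t25.6 grasp [ 0.5059 -0.0715  0.0741] jawyaw -0.066 tilt 0.001 F [ 0.2 -0.7  0.1] M [-0.12 -0.05 -0.04] open 1.7mm q [ 0.17  0.86 -0.2   2.04  0.53  0.3  -0.54]
d [-0.0514  0.0062 -0.0008] w [-0.     0.003 -0.001] rows(min) 1.0
```

View pics/c5s.png

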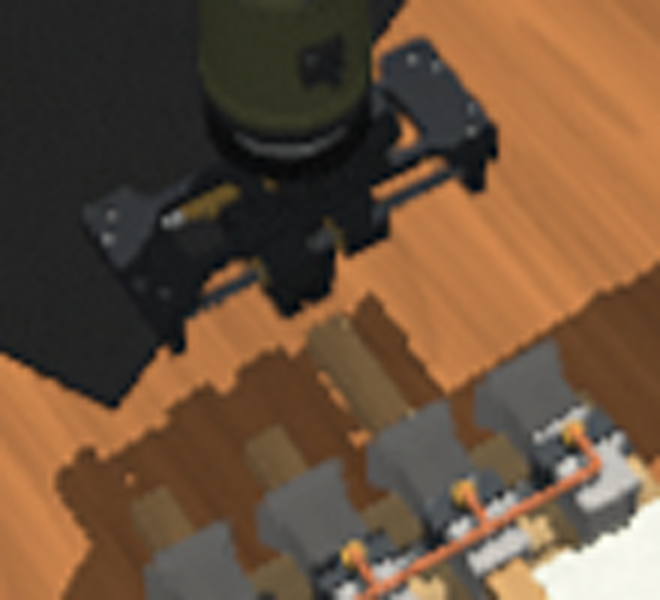

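>>> arm_command([
  {"dx": -0.005, "dy": 0.006, "dz": 0, "wx": 0, "wy": 0, "wz": 0},
  {"dx": -0.018, "dy": 0.006, "dz": 0, "wx": 0, "wy": 0, "wz": 0},
  {"dx": -0.03, "dy": 0.006, "dz": 0, "wx": 0, "wy": 0, "wz": 0},
  {"dx": -0.04, "dy": 0.006, "dz": 0, "wx": 0, "wy": 0, "wz": 0},
  {"dx": -0.047, "dy": 0.006, "dz": 0, "wx": 0, "wy": 0, "wz": 0},
])

```text
clock: 26.1
tool_pos: [0.509, -0.024, 0.2152]
eef_rot: [-0.483, 0.516, -0.516, 0.484]
contact_force: [0.4, -0.3, 0.1]
opening: 0.002
```

>>> arm_command([
  {"dx": -0.002, "dy": 0, "dz": 0, "wx": 0, "wy": 0, "wz": 0},
  {"dx": -0.004, "dy": 0, "dz": 0, "wx": 0, "wy": 0, "wz": 0},
  {"dx": -0.006, "dy": 0, "dz": 0, "wx": 0, "wy": 0, "wz": 0},
  {"dx": -0.008, "dy": 0, "dz": 0, "wx": 0, "wy": 0, "wz": 0},
  {"dx": -0.008, "dy": 0, "dz": 0, "wx": 0, "wy": 0, "wz": 0},
])

```text
clock: 26.6
tool_pos: [0.5091, -0.0205, 0.2151]
eef_rot: [0.483, -0.517, 0.518, -0.481]
contact_force: [-0.2, -5.2, 1.1]
opening: 0.002
```

Run:
```python
from h import *
plan(fixp(-27,-60,68),np.load('fix.npy')[2])
```

```text
t26.6 grasp [ 0.5089 -0.0212  0.0681] jawyaw -0.071 tilt 0.004 F [-0.2 -5.2  1.1] M [-1.24 -0.09 -0.04] open 0.2mm q [ 0.05  0.87 -0.17  2.04  0.5   0.27 -0.62]
d [-0.0002  0.0001 -0.0007] w [ 0.001 -0.003  0.005] rows(min) 0.0
```

Bar C is home, with 5 N read at fixture y −60. Next is bar D, into tube 0.

>>> arm_command([
  {"dx": 0.03, "dy": 0, "dz": 0, "wx": 0, "wy": 0, "wz": 0},
  {"dx": 0.04, "dy": -0.04, "dz": 0, "wx": 0, "wy": 0, "wz": 0},
  {"dx": 0.05, "dy": -0.08, "dz": 0, "wx": 0, "wy": 0, "wz": 0},
  {"dx": 0.06, "dy": -0.1, "dz": 0, "wx": 0, "wy": 0, "wz": 0},
  {"dx": 0.06, "dy": -0.1, "dz": 0, "wx": 0, "wy": 0, "wz": 0},
], claw=0.4)

```text
clock: 27.1
tool_pos: [0.506, -0.0798, 0.3177]
eef_rot: [0.481, -0.516, 0.519, -0.483]
contact_force: [0.0, 0.1, -0.1]
opening: 0.43
```

Run:
```python
from h import *
im=r.snapshot('top'); cv2.imwrite('pics/d0t.png',im[:,:,::-1])
poly=np.array([[28,168],[347,27],[540,437],[217,583]])/3.7+[325,165]
c=poly.mean(0); poly=c+(poly-c)*.97
for q in bars(im,poly=poly,amin=100): print(q)
plan(bargrasp([.364,-.3455],.5635,.06,.08),.5635)
```

```text
(array([ 0.3641213 , -0.34612318]), np.float64(0.5631762306801085), np.float64(0.22367460157806718), np.float64(0.025967005048477862))
t27.1 grasp [ 0.5061 -0.0788  0.1692] jawyaw -0.070 tilt 0.003 F [0.1 0.1 0.5] M [ 0.   -0.09  0.01] open 42.3mm q [ 0.28  0.7  -0.34  1.99  0.44  0.53 -0.45]
d [ 0.3243  0.0889 -0.0873] w [-0.004 -0.807  0.001] rows(min) 6.9
```

View pics/d0t.png

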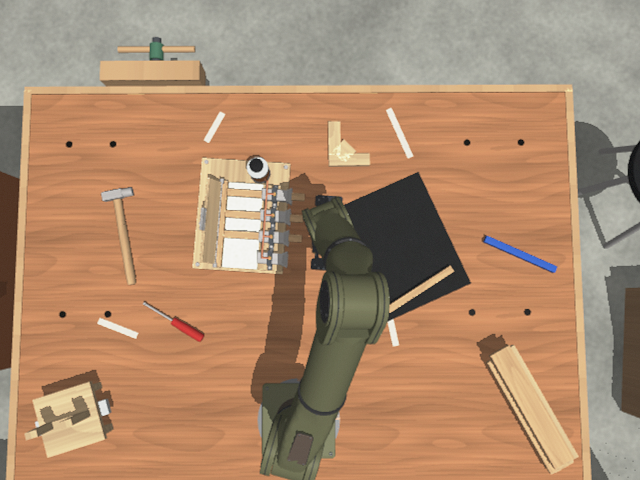

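>>> arm_command([
  {"dx": 0.046, "dy": 0, "dz": -0.01, "wx": 0, "wy": -0.16, "wz": 0},
  {"dx": 0.092, "dy": 0, "dz": -0.022, "wx": 0, "wy": -0.32, "wz": 0},
  {"dx": 0.138, "dy": 0.01, "dz": -0.034, "wx": 0, "wy": -0.48, "wz": 0},
  {"dx": 0.184, "dy": 0.02, "dz": -0.046, "wx": 0, "wy": -0.64, "wz": 0},
  {"dx": 0.23, "dy": 0.03, "dz": -0.058, "wx": 0, "wy": -0.8, "wz": 0},
], claw=0.4)

```text
clock: 27.65
tool_pos: [0.4312, -0.3041, 0.2834]
eef_rot: [-0.62, 0.341, -0.339, 0.62]
contact_force: [-0.2, -0.1, -0.1]
opening: 0.703
```

Run:
```python
from h import *
plan(bargrasp([.364,-.3455],.5635,.06,.058),.5635)
```

```text
t27.6 grasp [ 0.431  -0.3038  0.1364] jawyaw 0.567 tilt 0.002 F [-0.2 -0.1 -0.1] M [-0.07 -0.15 -0.02] open 61.9mm q [ 0.85  0.8  -0.54  1.95  0.72  0.59  0.39]
d [ 0.059   0.0783 -0.0791] w [ 0.     0.005 -0.003] rows(min) 2.5
```

>>> arm_command([
  {"dx": 0.025, "dy": 0, "dz": -0.038, "wx": 0, "wy": 0, "wz": 0},
  {"dx": 0.059, "dy": 0.01, "dz": -0.079, "wx": 0, "wy": 0.005, "wz": -0.003},
  {"dx": 0.059, "dy": 0.04, "dz": -0.079, "wx": 0, "wy": 0.005, "wz": -0.003},
  {"dx": 0.059, "dy": 0.078, "dz": -0.079, "wx": 0, "wy": 0.005, "wz": -0.003},
  {"dx": 0.059, "dy": 0.078, "dz": -0.079, "wx": 0, "wy": 0.005, "wz": -0.003},
])

```text
clock: 28.15
tool_pos: [0.3945, -0.3937, 0.2021]
eef_rot: [-0.618, 0.346, -0.34, 0.619]
contact_force: [-1.2, 0.8, 1.2]
opening: 0.698
```

Run:
```python
from h import *
plan(bargrasp([.364,-.3455],.5635,.06,.026),.5635)
im=r.snapshot('scene'); crop(im,180,350,110,270,4,'pics/d1.png')
```

```text
t28.1 grasp [ 0.3936 -0.3931  0.0551] jawyaw 0.557 tilt 0.008 F [-1.2  0.8  1.2] M [ 0.07 -0.07 -0.06] open 61.5mm q [ 0.97  0.95 -0.46  1.89  0.83  0.51  0.48]
d [0.0031 0.0291 0.0001] w [ 0.004 -0.008 -0.009] rows(min) 0.6
```

View pics/d1.png

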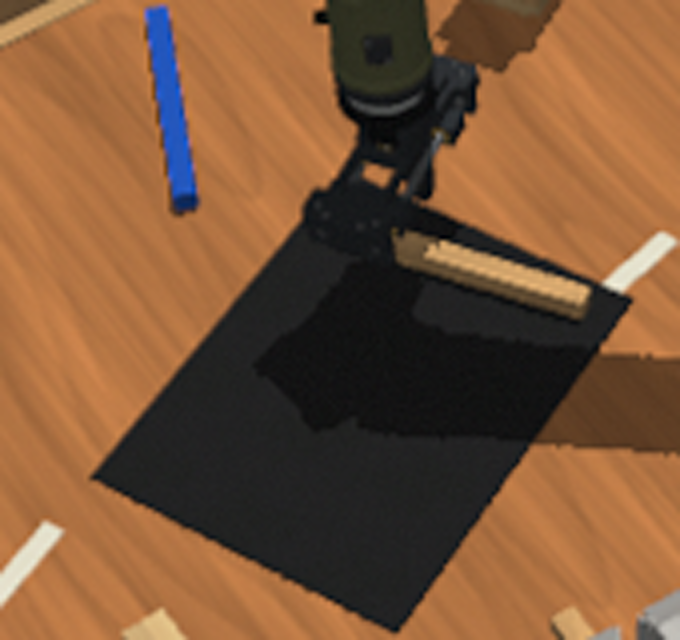

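>>> arm_command([
  {"dx": 0.003, "dy": 0.012, "dz": 0, "wx": 0.004, "wy": -0.008, "wz": -0.009},
  {"dx": 0.003, "dy": 0.024, "dz": 0, "wx": 0.004, "wy": -0.008, "wz": -0.009},
  {"dx": 0.003, "dy": 0.03, "dz": 0, "wx": 0.004, "wy": -0.008, "wz": -0.009},
  {"dx": 0.003, "dy": 0.03, "dz": 0, "wx": 0.004, "wy": -0.008, "wz": -0.009},
  {"dx": 0.003, "dy": 0.03, "dz": 0, "wx": 0.004, "wy": -0.008, "wz": -0.009},
])

```text
clock: 28.7
tool_pos: [0.3982, -0.3979, 0.1774]
eef_rot: [0.62, -0.338, 0.345, -0.619]
contact_force: [0.0, -0.2, -0.1]
opening: 0.704
```

>>> arm_command([
  {"dx": 0, "dy": 0, "dz": 0, "wx": 0, "wy": 0, "wz": 0},
  {"dx": 0, "dy": 0, "dz": 0, "wx": 0, "wy": 0, "wz": 0},
  {"dx": 0, "dy": 0, "dz": 0, "wx": 0, "wy": 0, "wz": 0},
  {"dx": 0, "dy": 0, "dz": 0, "wx": 0, "wy": 0, "wz": 0},
  {"dx": 0, "dy": 0, "dz": 0, "wx": 0, "wy": 0, "wz": 0},
], claw=-1, grip_force=45)

```text
clock: 29.2
tool_pos: [0.398, -0.398, 0.1772]
eef_rot: [0.62, -0.338, 0.345, -0.619]
contact_force: [0.1, -0.5, -0.6]
opening: 0.273
```

>>> arm_command([
  {"dx": 0, "dy": 0, "dz": 0, "wx": 0, "wy": 0, "wz": 0},
  {"dx": 0, "dy": 0, "dz": 0, "wx": 0, "wy": 0, "wz": 0},
  {"dx": 0, "dy": 0, "dz": 0, "wx": 0, "wy": 0, "wz": 0},
  {"dx": 0, "dy": 0, "dz": 0, "wx": 0, "wy": 0, "wz": 0},
  {"dx": 0, "dy": 0, "dz": 0, "wx": 0, "wy": 0, "wz": 0},
])

```text
clock: 29.7
tool_pos: [0.398, -0.398, 0.1772]
eef_rot: [0.62, -0.338, 0.345, -0.619]
contact_force: [0.3, -0.1, 1.3]
opening: 0.219
```

Run:
```python
from h import *
plan(fixp(-87,-225,85),np.load('fix.npy')[2])
```

```text
t29.7 grasp [ 0.3992 -0.3989  0.0302] jawyaw 0.563 tilt 0.010 F [ 0.3 -0.1  1.3] M [ 0.02 -0.08 -0.  ] open 19.3mm q [ 0.94  0.99 -0.41  1.88  0.88  0.45  0.45]
d [-0.1622 -0.0559  0.1492] w [-0.008  0.804  0.01 ] rows(min) 4.5
```

>>> arm_command([
  {"dx": 0, "dy": -0.04, "dz": 0, "wx": 0, "wy": 0, "wz": 0},
  {"dx": 0, "dy": -0.06, "dz": 0.01, "wx": 0, "wy": 0.15, "wz": 0},
  {"dx": -0.03, "dy": -0.056, "dz": 0.04, "wx": 0, "wy": 0.33, "wz": 0},
  {"dx": -0.06, "dy": -0.056, "dz": 0.07, "wx": 0, "wy": 0.51, "wz": 0},
  {"dx": -0.09, "dy": -0.056, "dz": 0.105, "wx": -0.005, "wy": 0.69, "wz": 0.006},
])

```text
clock: 30.2
tool_pos: [0.4379, -0.2648, 0.2326]
eef_rot: [0.503, -0.495, 0.498, -0.503]
contact_force: [0.9, 0.9, -0.6]
opening: 0.223
```

Run:
```python
from h import *
plan(fixp(-86,-215,73.7),np.load('fix.npy')[2])
```

```text
t30.2 grasp [ 0.4382 -0.2653  0.0856] jawyaw 0.013 tilt 0.004 F [ 0.9  0.9 -0.6] M [-0.06 -0.12 -0.01] open 19.6mm q [ 0.62  0.84 -0.28  2.03  0.64  0.35 -0.16]
d [-0.094   0.0116  0.0022] w [-0.003  0.103  0.004] rows(min) 1.9
```

>>> arm_command([
  {"dx": -0.04, "dy": 0.006, "dz": 0.001, "wx": 0, "wy": 0.1, "wz": 0},
  {"dx": -0.08, "dy": 0.011, "dz": 0.002, "wx": -0.003, "wy": 0.103, "wz": 0.004},
  {"dx": -0.094, "dy": 0.011, "dz": 0.002, "wx": -0.003, "wy": 0.103, "wz": 0.004},
  {"dx": -0.094, "dy": 0.011, "dz": 0.002, "wx": -0.003, "wy": 0.103, "wz": 0.004},
  {"dx": -0.094, "dy": 0.011, "dz": 0.002, "wx": -0.003, "wy": 0.103, "wz": 0.004},
])

```text
clock: 30.7
tool_pos: [0.4385, -0.1721, 0.2213]
eef_rot: [0.485, -0.515, 0.515, -0.485]
contact_force: [0.6, -0.6, -1.5]
opening: 0.218
```

Run:
```python
from h import *
plan(fixp(-86,-125,73.7),np.load('fix.npy')[2])
im=r.snapshot('top'); crop(im,250,350,220,280,8,'pics/d2t.png')
im=r.snapshot('scene'); crop(im,280,390,200,300,6,'pics/d2s.png')
```

```text
t30.7 grasp [ 0.4386 -0.1722  0.0743] jawyaw -0.060 tilt 0.001 F [ 0.6 -0.6 -1.5] M [-0.13 -0.06 -0.04] open 19.2mm q [ 0.36  0.84 -0.14  2.15  0.61  0.18 -0.39]
d [-0.0913  0.0005  0.0011] w [-0.     0.011  0.001] rows(min) 1.8
```

View pics/d2t.png

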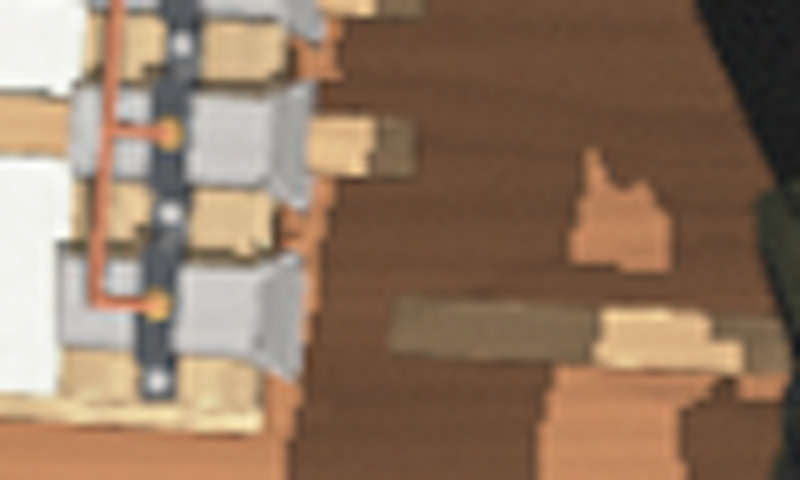

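View pics/d2s.png

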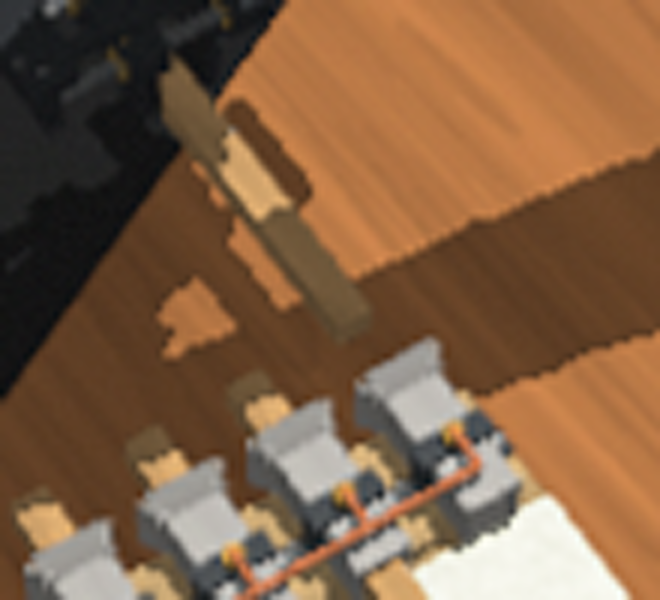

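>>> arm_command([
  {"dx": -0.01, "dy": 0.0005, "dz": 0.002, "wx": 0, "wy": 0.011, "wz": 0},
  {"dx": -0.03, "dy": 0.0005, "dz": 0.002, "wx": 0, "wy": 0.011, "wz": 0},
  {"dx": -0.05, "dy": 0.0005, "dz": 0.002, "wx": 0, "wy": 0.011, "wz": 0},
  {"dx": -0.07, "dy": 0.0005, "dz": 0.002, "wx": 0, "wy": 0.011, "wz": 0},
  {"dx": -0.09, "dy": 0.0005, "dz": 0.002, "wx": 0, "wy": 0.011, "wz": 0},
])

```text
clock: 31.3
tool_pos: [0.4458, -0.0813, 0.2208]
eef_rot: [0.482, -0.517, 0.517, -0.482]
contact_force: [-0.1, -0.3, 0.3]
opening: 0.225
```

Run:
```python
from h import *
plan(fixp(-86,-32,73.7),np.load('fix.npy')[2])
im=r.snapshot('scene'); crop(im,280,390,200,300,6,'pics/d3s.png')
```

```text
t31.3 grasp [ 0.4458 -0.0813  0.0738] jawyaw -0.070 tilt 0.000 F [-0.1 -0.3  0.3] M [-0.11  0.02  0.03] open 19.8mm q [ 0.13  0.84 -0.08  2.21  0.54  0.12 -0.53]
d [-0.0932  0.0001 -0.0008] w [-0.    -0.002 -0.   ] rows(min) 1.9
```

View pics/d3s.png

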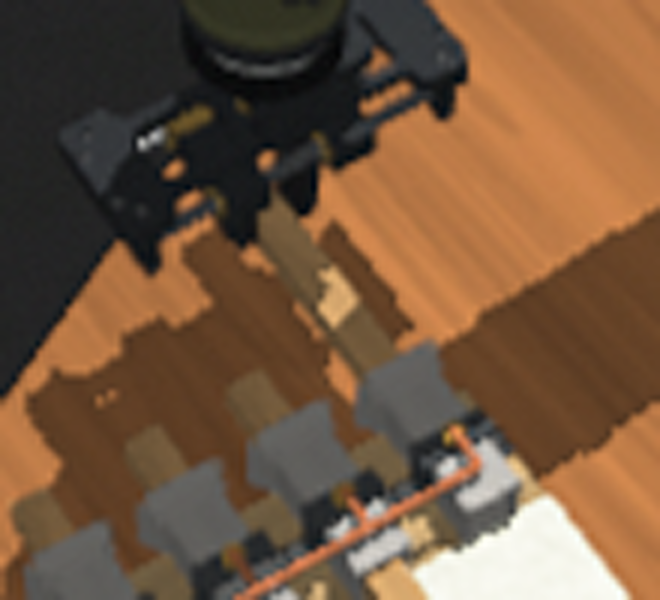

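>>> arm_command([
  {"dx": -0.02, "dy": 0, "dz": -0.0005, "wx": 0, "wy": 0, "wz": 0},
  {"dx": -0.045, "dy": 0, "dz": -0.0005, "wx": 0, "wy": 0, "wz": 0},
  {"dx": -0.07, "dy": 0, "dz": -0.0005, "wx": 0, "wy": 0, "wz": 0},
  {"dx": -0.092, "dy": 0, "dz": -0.0005, "wx": 0, "wy": 0, "wz": 0},
  {"dx": -0.092, "dy": 0, "dz": -0.0005, "wx": 0, "wy": 0, "wz": 0},
])

```text
clock: 31.85
tool_pos: [0.4521, 0.0128, 0.2208]
eef_rot: [-0.483, 0.516, -0.515, 0.485]
contact_force: [0.3, 0.8, -0.0]
opening: 0.218
```

Run:
```python
from h import *
plan(fixp(-86,-32,73.7),np.load('fix.npy')[2])
im=r.snapshot('top'); crop(im,190,330,160,275,5,'pics/d4t.png')
```

```text
t31.9 grasp [0.4523 0.0132 0.0738] jawyaw -0.064 tilt 0.003 F [ 0.3  0.8 -0. ] M [-0.08 -0.02 -0.  ] open 19.2mm q [-0.09  0.84 -0.07  2.21  0.46  0.1  -0.65]
d [ 0.0011  0.0001 -0.0005] w [-0.002  0.005 -0.004] rows(min) 0.0
```

View pics/d4t.png

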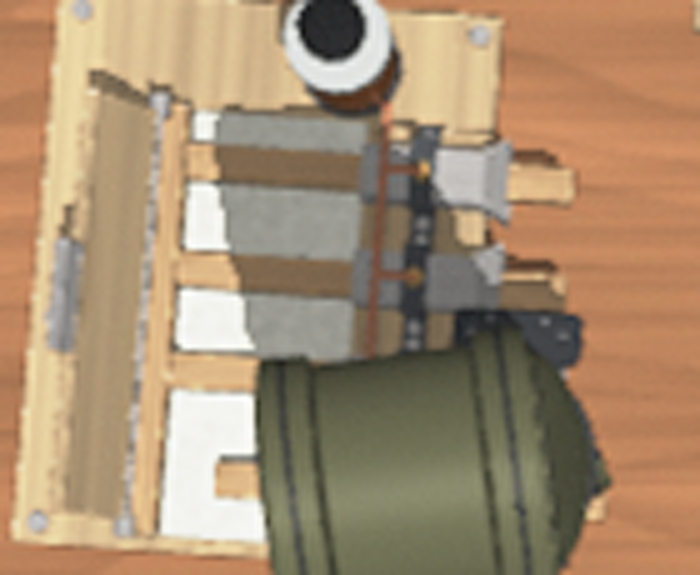

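>>> arm_command([
  {"dx": 0, "dy": 0, "dz": 0, "wx": 0, "wy": 0, "wz": 0},
  {"dx": 0, "dy": 0, "dz": 0, "wx": 0, "wy": 0, "wz": 0},
  {"dx": 0, "dy": 0, "dz": 0, "wx": 0, "wy": 0, "wz": 0},
  {"dx": 0.035, "dy": 0, "dz": 0, "wx": 0, "wy": 0, "wz": 0},
  {"dx": 0.079, "dy": 0, "dz": 0, "wx": 0, "wy": 0, "wz": 0},
], claw=-0.1)

```text
clock: 32.4
tool_pos: [0.4467, -0.0683, 0.2208]
eef_rot: [0.483, -0.516, 0.516, -0.484]
contact_force: [0.7, -0.3, 0.6]
opening: 0.452
```

>>> arm_command([
  {"dx": 0, "dy": 0, "dz": 0, "wx": 0, "wy": 0, "wz": 0},
  {"dx": 0, "dy": 0, "dz": 0, "wx": 0, "wy": 0, "wz": 0},
  {"dx": 0, "dy": 0, "dz": 0, "wx": 0, "wy": 0, "wz": 0},
  {"dx": 0, "dy": 0, "dz": 0, "wx": 0, "wy": 0, "wz": 0},
  {"dx": 0, "dy": 0, "dz": 0, "wx": 0, "wy": 0, "wz": 0},
], claw=-1)

```text
clock: 32.9
tool_pos: [0.4464, -0.0676, 0.2208]
eef_rot: [-0.483, 0.516, -0.516, 0.483]
contact_force: [-0.1, 0.0, 0.3]
opening: 0.021
```

Run:
```python
from h import *
plan(fixp(-87,-60,70),np.load('fix.npy')[2])
im=r.snapshot('scene'); crop(im,260,390,190,300,5,'pics/d5s.png')
```

```text
t32.9 grasp [ 0.4465 -0.0675  0.0738] jawyaw -0.066 tilt 0.001 F [-0.1  0.   0.3] M [-0.07 -0.06 -0.02] open 1.8mm q [ 0.1   0.83 -0.08  2.21  0.53  0.11 -0.55]
d [-0.0515  0.0039 -0.0012] w [-0.001  0.003 -0.001] rows(min) 1.0
```

View pics/d5s.png

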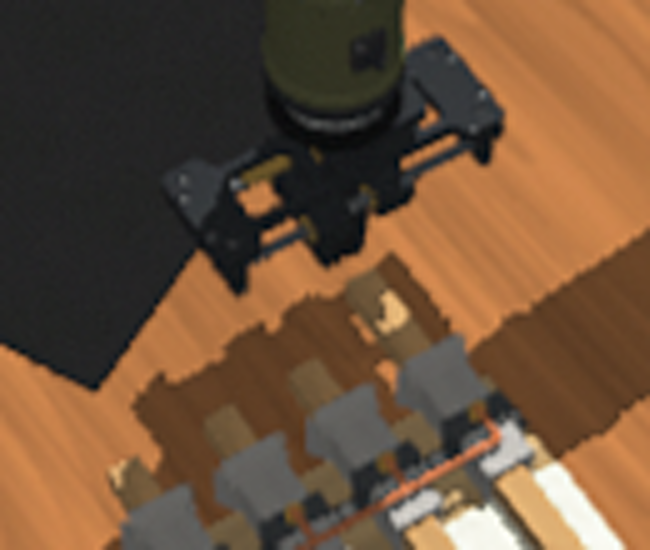

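>>> arm_command([
  {"dx": -0.005, "dy": 0.003, "dz": -0.001, "wx": 0, "wy": 0, "wz": 0},
  {"dx": -0.018, "dy": 0.003, "dz": -0.001, "wx": 0, "wy": 0, "wz": 0},
  {"dx": -0.03, "dy": 0.003, "dz": -0.001, "wx": 0, "wy": 0, "wz": 0},
  {"dx": -0.04, "dy": 0.003, "dz": -0.001, "wx": 0, "wy": 0, "wz": 0},
  {"dx": -0.047, "dy": 0.003, "dz": -0.001, "wx": 0, "wy": 0, "wz": 0},
])

```text
clock: 33.45
tool_pos: [0.4485, -0.0204, 0.2178]
eef_rot: [-0.483, 0.517, -0.516, 0.483]
contact_force: [-0.4, -1.2, -0.9]
opening: 0.004
```

>>> arm_command([
  {"dx": -0.002, "dy": 0, "dz": 0, "wx": 0, "wy": 0, "wz": 0},
  {"dx": -0.004, "dy": 0, "dz": 0, "wx": 0, "wy": 0, "wz": 0},
  {"dx": -0.006, "dy": 0, "dz": 0, "wx": 0, "wy": 0, "wz": 0},
  {"dx": -0.008, "dy": 0, "dz": 0, "wx": 0, "wy": 0, "wz": 0},
  {"dx": -0.008, "dy": 0, "dz": 0, "wx": 0, "wy": 0, "wz": 0},
])

```text
clock: 33.95
tool_pos: [0.4483, -0.0162, 0.2179]
eef_rot: [0.483, -0.517, 0.518, -0.48]
contact_force: [-0.3, -6.3, 0.6]
opening: 0.004
```

Run:
```python
from h import *
plan(fixp(-87,-60,70),np.load('fix.npy')[2])
```

```text
t34.0 grasp [ 0.448  -0.0168  0.0709] jawyaw -0.073 tilt 0.005 F [-0.3 -6.3  0.6] M [-1.3   0.05  0.01] open 0.4mm q [-0.04  0.84 -0.05  2.22  0.49  0.09 -0.63]
d [-0.      0.0009  0.0002] w [ 0.002 -0.005  0.005] rows(min) 0.0
```

>>> arm_command([
  {"dx": 0.03, "dy": 0, "dz": 0, "wx": 0, "wy": 0, "wz": 0},
  {"dx": 0.06, "dy": -0.03, "dz": 0, "wx": 0, "wy": 0, "wz": 0},
  {"dx": 0.1, "dy": -0.06, "dz": 0, "wx": 0, "wy": 0, "wz": 0},
  {"dx": 0.13, "dy": -0.1, "dz": 0, "wx": 0, "wy": 0, "wz": 0},
  {"dx": 0.16, "dy": -0.13, "dz": 0, "wx": 0, "wy": 0, "wz": 0},
])

```text
clock: 34.45
tool_pos: [0.4375, -0.1752, 0.3498]
eef_rot: [0.482, -0.517, 0.518, -0.483]
contact_force: [1.6, -0.9, -0.1]
opening: 0.004
```

Run:
```python
from h import *
st()
im=r.snapshot('top'); crop(im,185,310,150,280,5,'pics/e0t.png')
cv2.imwrite('pics/e0tf.png',im[:,:,::-1])
im=r.snapshot('scene'); crop(im,240,430,230,410,4,'pics/e0s.png')
k=lambda X:((proj('top',X)-[185,150]+.5)*5-.5).round(0)
for i in range(4):
    x=-90+60*i; print(i,'tail',k(fixp(x,-50,65)),'nose',k(fixp(x,170,65)),'mouth',k(fixp(x,0,72)))
```

```text
t34.5 grasp [ 0.4377 -0.1752  0.2028] jawyaw -0.070 tilt 0.002 F [ 1.6 -0.9 -0.1] M [-0.03 -0.15 -0.07] open 0.4mm q [ 0.55  0.61 -0.41  2.07  0.45  0.55 -0.26]
0 tail [578. 550.] nose [186. 525.] mouth [488. 544.]
1 tail [585. 443.] nose [194. 419.] mouth [495. 437.]
2 tail [592. 338.] nose [203. 313.] mouth [503. 330.]
3 tail [599. 233.] nose [211. 208.] mouth [510. 225.]
```

View pics/e0t.png

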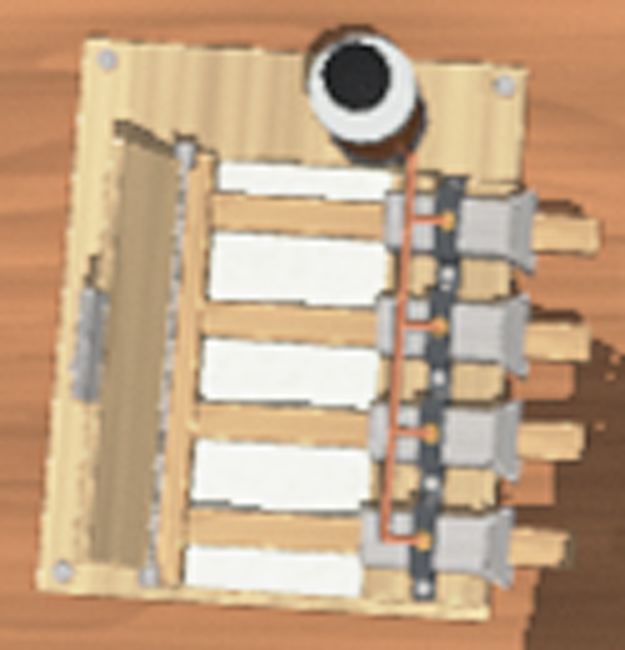

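View pics/e0s.png

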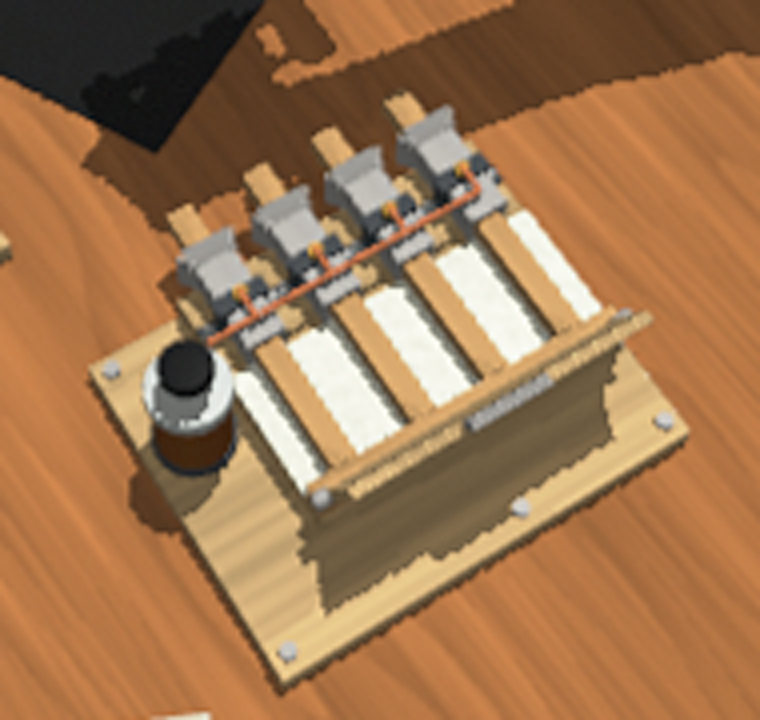

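Run:
```python
from h import *
plan(fixp(0,260,225),np.load('fix.npy')[2])
for uv in ((118,190),(130,285),(175,322),(145,303)): print(onplane('top',*uv,.015))
```

```text
t34.5 grasp [ 0.4386 -0.1796  0.2039] jawyaw -0.079 tilt 0.008 F [-0.3 -1.2  0. ] M [-0.07 -0.09 -0.03] open 0.1mm q [ 0.55  0.61 -0.41  2.07  0.45  0.55 -0.26]
d [-0.484  -0.0223  0.0817] w [-0.009 -0.014  0.005] rows(min) 9.8
[0.65474013 0.52635195 0.015     ]
[0.37866563 0.48402636 0.015     ]
[0.27288702 0.35292792 0.015     ]
[0.32714383 0.43976007 0.015     ]
```

>>> arm_command([
  {"dx": -0.04, "dy": -0.022, "dz": 0.007, "wx": -0.009, "wy": -0.014, "wz": 0.005},
  {"dx": -0.089, "dy": -0.022, "dz": 0.015, "wx": -0.009, "wy": -0.014, "wz": 0.005},
  {"dx": -0.138, "dy": -0.022, "dz": 0.023, "wx": -0.009, "wy": -0.014, "wz": 0.005},
  {"dx": -0.187, "dy": -0.022, "dz": 0.032, "wx": -0.009, "wy": -0.014, "wz": 0.005},
  {"dx": -0.236, "dy": -0.022, "dz": 0.04, "wx": -0.009, "wy": -0.014, "wz": 0.005},
])

```text
clock: 35.05
tool_pos: [0.4938, 0.0619, 0.3692]
eef_rot: [-0.486, 0.517, -0.511, 0.485]
contact_force: [1.3, -0.1, -0.6]
opening: 0.004
```

Run:
```python
from h import *
plan(fixp(0,260,225),np.load('fix.npy')[2])
```

```text
t35.0 grasp [0.4927 0.0626 0.2222] jawyaw -0.057 tilt 0.009 F [ 1.3 -0.1 -0.6] M [-0.06 -0.14 -0.03] open 0.4mm q [ 0.04  0.6  -0.41  1.97  0.37  0.65 -0.66]
d [-0.2384 -0.0021  0.05  ] w [ 0.009  0.015 -0.005] rows(min) 4.9
```

>>> arm_command([
  {"dx": -0.047, "dy": -0.002, "dz": 0.01, "wx": 0.009, "wy": 0.015, "wz": -0.005},
  {"dx": -0.095, "dy": -0.002, "dz": 0.02, "wx": 0.009, "wy": 0.015, "wz": -0.005},
  {"dx": -0.143, "dy": -0.002, "dz": 0.03, "wx": 0.009, "wy": 0.015, "wz": -0.005},
  {"dx": -0.19, "dy": -0.002, "dz": 0.04, "wx": 0.009, "wy": 0.015, "wz": -0.005},
  {"dx": -0.238, "dy": -0.002, "dz": 0.05, "wx": 0.009, "wy": 0.015, "wz": -0.005},
])

```text
clock: 35.55
tool_pos: [0.557, 0.2967, 0.3714]
eef_rot: [0.483, -0.517, 0.517, -0.482]
contact_force: [1.6, 0.6, 0.2]
opening: 0.004
```

Run:
```python
from h import *
plan(fixp(0,255,142),np.load('fix.npy')[2])
im=r.snapshot('top'); crop(im,130,310,130,290,4,'pics/f0t.png')
im=r.snapshot('scene'); crop(im,240,430,230,410,4,'pics/f0s.png')
```

```text
t35.5 grasp [0.5569 0.2965 0.2244] jawyaw -0.068 tilt 0.001 F [1.6 0.6 0.2] M [-0.04 -0.13 -0.08] open 0.4mm q [-0.36  0.75 -0.37  1.57  0.33  0.88 -0.92]
d [0.0045 0.0824 0.0003] w [0.001 0.    0.001] rows(min) 1.7
```

View pics/f0s.png

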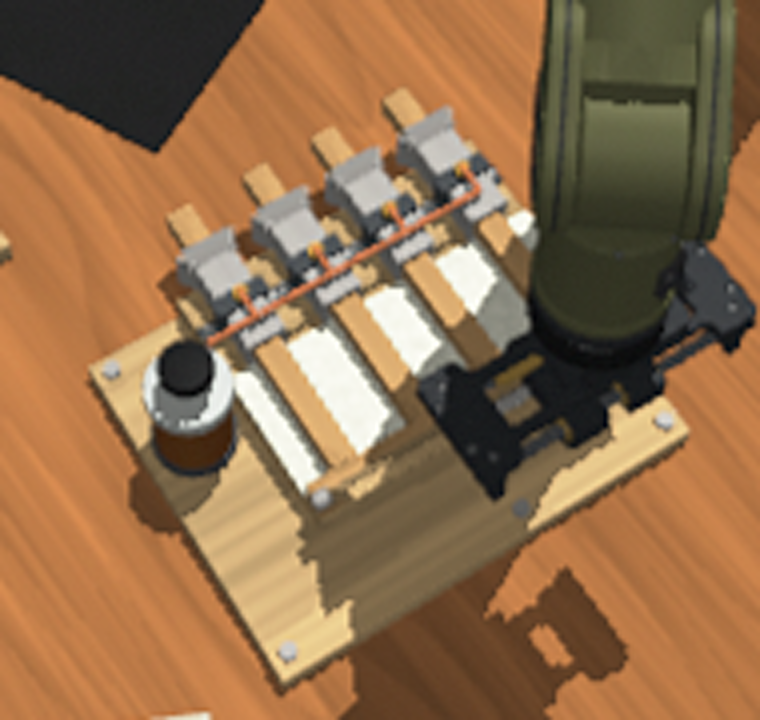

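View pics/f0t.png

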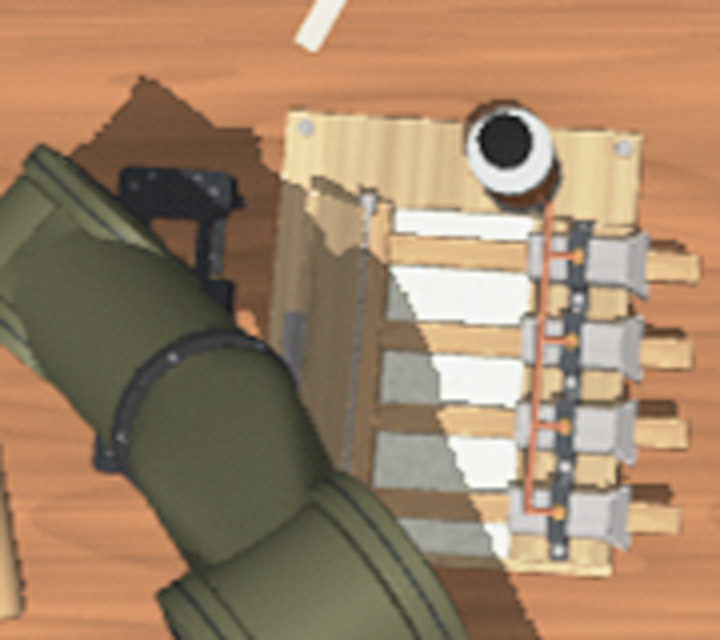

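>>> arm_command([
  {"dx": 0.0, "dy": 0.03, "dz": 0, "wx": 0, "wy": 0, "wz": 0},
  {"dx": 0.0, "dy": 0.06, "dz": 0, "wx": 0, "wy": 0, "wz": 0},
  {"dx": 0.0, "dy": 0.085, "dz": 0, "wx": 0, "wy": 0, "wz": 0},
  {"dx": 0.0, "dy": 0.085, "dz": 0, "wx": 0, "wy": 0, "wz": 0},
  {"dx": 0.0, "dy": 0.085, "dz": 0, "wx": 0, "wy": 0, "wz": 0},
])

```text
clock: 36.15
tool_pos: [0.5572, 0.2942, 0.2872]
eef_rot: [-0.483, 0.517, -0.517, 0.482]
contact_force: [1.0, -0.5, 1.0]
opening: 0.009
```

Run:
```python
from h import *
plan(fixp(0,150,140),np.load('fix.npy')[2])
im=r.snapshot('scene'); crop(im,240,430,230,410,4,'pics/f1s.png')
```

```text
t36.1 grasp [0.5571 0.2942 0.1402] jawyaw -0.069 tilt 0.001 F [ 1.  -0.5  1. ] M [-0.02 -0.04  0.03] open 0.8mm q [-0.38  0.86 -0.33  1.64  0.38  0.71 -0.97]
d [ 1.071e-01  2.000e-04 -1.000e-04] w [ 0.001 -0.     0.   ] rows(min) 2.1
```

View pics/f1s.png

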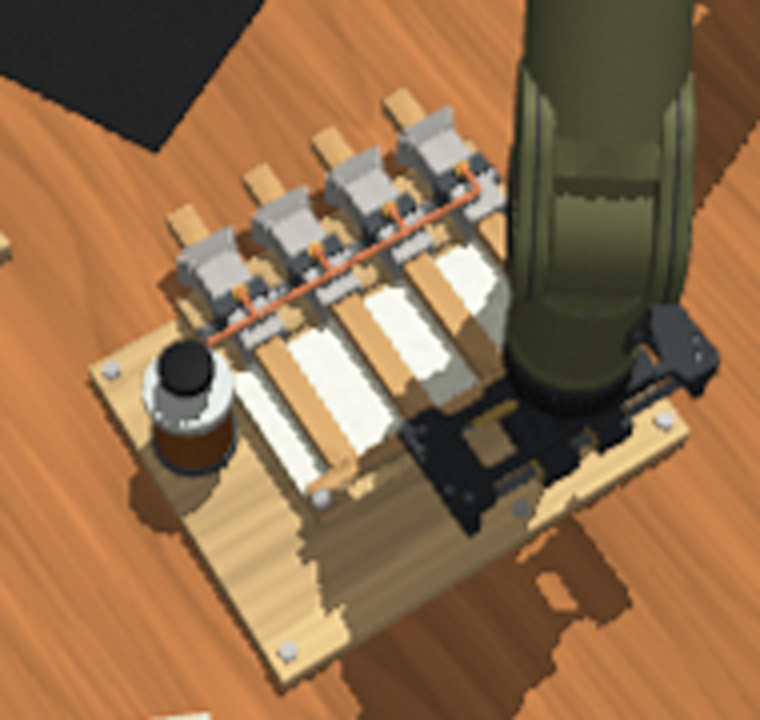

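>>> arm_command([
  {"dx": 0.012, "dy": 0.0, "dz": 0, "wx": 0, "wy": 0, "wz": 0},
  {"dx": 0.024, "dy": 0, "dz": 0, "wx": 0, "wy": 0, "wz": 0},
  {"dx": 0.036, "dy": 0, "dz": 0, "wx": 0, "wy": 0, "wz": 0},
  {"dx": 0.048, "dy": 0, "dz": 0, "wx": 0, "wy": 0, "wz": 0},
  {"dx": 0.06, "dy": 0, "dz": 0, "wx": 0, "wy": 0, "wz": 0},
])

```text
clock: 36.7
tool_pos: [0.5537, 0.2327, 0.288]
eef_rot: [0.482, -0.517, 0.517, -0.483]
contact_force: [-0.1, 1.8, 0.9]
opening: 0.005
```

Run:
```python
from h import *
plan(fixp(0,160,140),np.load('fix.npy')[2])
```

```text
t36.7 grasp [0.5538 0.2328 0.141 ] jawyaw -0.070 tilt 0.001 F [-0.1  1.8  0.9] M [ 0.25 -0.13  0.03] open 0.4mm q [-0.29  0.82 -0.33  1.74  0.4   0.65 -0.92]
d [ 0.0355  0.0009 -0.0008] w [-0.001 -0.002 -0.001] rows(min) 0.7
```

>>> arm_command([
  {"dx": 0.01, "dy": 0.0, "dz": 0, "wx": 0, "wy": 0, "wz": 0},
  {"dx": 0.02, "dy": 0, "dz": 0, "wx": 0, "wy": 0, "wz": 0},
  {"dx": 0.03, "dy": 0, "dz": 0, "wx": 0, "wy": 0, "wz": 0},
  {"dx": 0.036, "dy": 0, "dz": 0, "wx": 0, "wy": 0, "wz": 0},
  {"dx": 0.036, "dy": 0, "dz": 0, "wx": 0, "wy": 0, "wz": 0},
])

```text
clock: 37.2
tool_pos: [0.5511, 0.1967, 0.2873]
eef_rot: [0.482, -0.517, 0.518, -0.482]
contact_force: [-0.0, -0.5, 0.5]
opening: 0.009
```

Run:
```python
from h import *
plan(fixp(0,160,140),np.load('fix.npy')[2])
im=r.snapshot('scene'); crop(im,240,430,230,410,4,'pics/f2s.png')
```

```text
t37.2 grasp [0.551  0.1965 0.1403] jawyaw -0.071 tilt 0.001 F [-0.  -0.5  0.5] M [-0.01 -0.13  0.02] open 0.8mm q [-0.23  0.81 -0.33  1.78  0.42  0.62 -0.88]
d [-0.0006  0.0003 -0.0007] w [ 0.    -0.003  0.002] rows(min) 0.0
```

View pics/f2s.png

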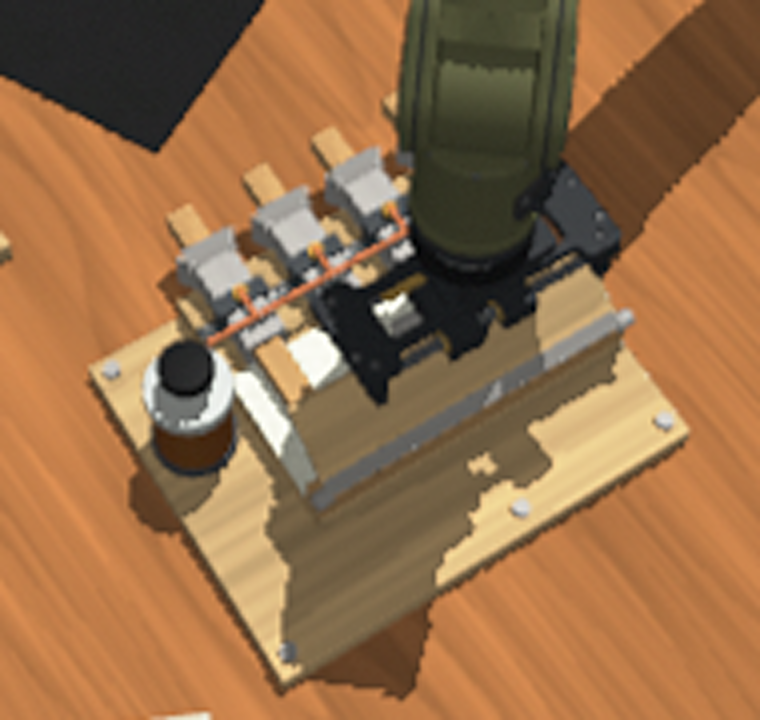

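>>> arm_command([
  {"dx": 0.0, "dy": -0.02, "dz": 0, "wx": 0, "wy": 0, "wz": 0},
  {"dx": -0.01, "dy": -0.06, "dz": 0, "wx": 0, "wy": 0, "wz": 0},
  {"dx": -0.03, "dy": -0.1, "dz": 0, "wx": 0, "wy": 0, "wz": 0},
  {"dx": -0.05, "dy": -0.11, "dz": 0, "wx": 0, "wy": 0, "wz": 0},
  {"dx": -0.09, "dy": -0.11, "dz": 0, "wx": 0, "wy": 0, "wz": 0},
])

```text
clock: 37.75
tool_pos: [0.5585, 0.2869, 0.4003]
eef_rot: [0.48, -0.517, 0.519, -0.483]
contact_force: [0.7, -0.1, 0.5]
opening: 0.002
```

>>> arm_command([
  {"dx": -0.04, "dy": 0, "dz": 0, "wx": 0, "wy": 0, "wz": 0},
  {"dx": -0.08, "dy": 0, "dz": 0, "wx": 0, "wy": 0, "wz": 0},
  {"dx": -0.11, "dy": 0, "dz": 0, "wx": 0, "wy": 0, "wz": 0},
  {"dx": -0.11, "dy": 0, "dz": 0, "wx": 0, "wy": 0, "wz": 0},
  {"dx": -0.11, "dy": 0, "dz": 0, "wx": 0, "wy": 0, "wz": 0},
])

```text
clock: 38.25
tool_pos: [0.5642, 0.3986, 0.3971]
eef_rot: [0.483, -0.517, 0.517, -0.483]
contact_force: [0.2, -0.9, -0.7]
opening: 0.004
```

Run:
```python
from h import *
st()
im=r.snapshot('scene'); crop(im,240,430,230,410,4,'pics/g2s.png')
im=r.snapshot('top'); crop(im,185,310,150,280,5,'pics/g2t.png')
cv2.imwrite('pics/g2f.png',im[:,:,::-1])
k=lambda X:((proj('top',X)-[185,150]+.5)*5-.5).round(0)
for z in(75,83): print([k(fixp(x,y,z)) for x,y in((-115,120),(115,120),(0,105))])
```

```text
t38.2 grasp [0.5642 0.3986 0.2501] jawyaw -0.067 tilt 0.000 F [ 0.2 -0.9 -0.7] M [-0.03 -0.05  0.02] open 0.4mm q [-0.5   0.81 -0.38  1.34  0.31  1.05 -0.99]
[array([269., 575.]), array([300., 167.]), array([312., 371.])]
[array([267., 574.]), array([299., 164.]), array([310., 369.])]
```

View pics/g2s.png

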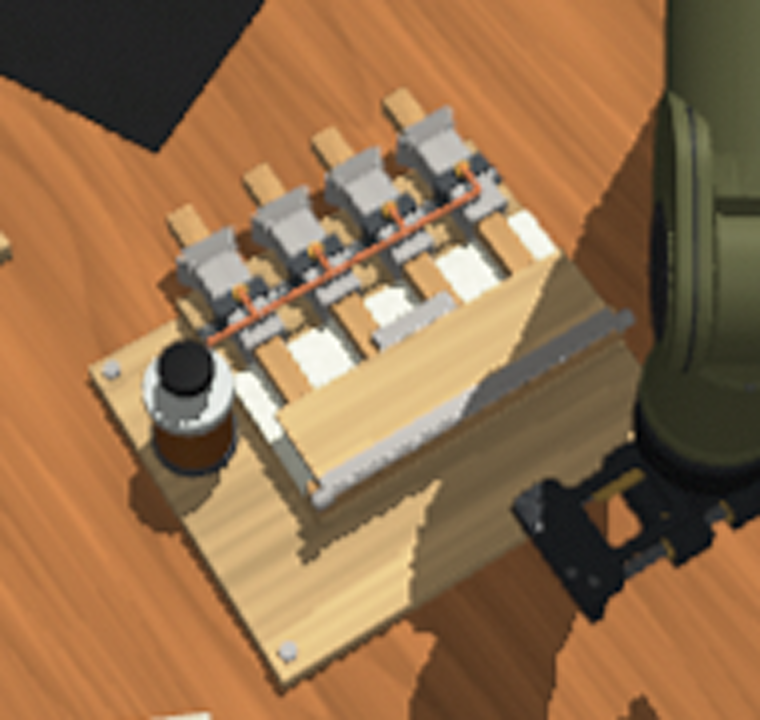

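View pics/g2t.png

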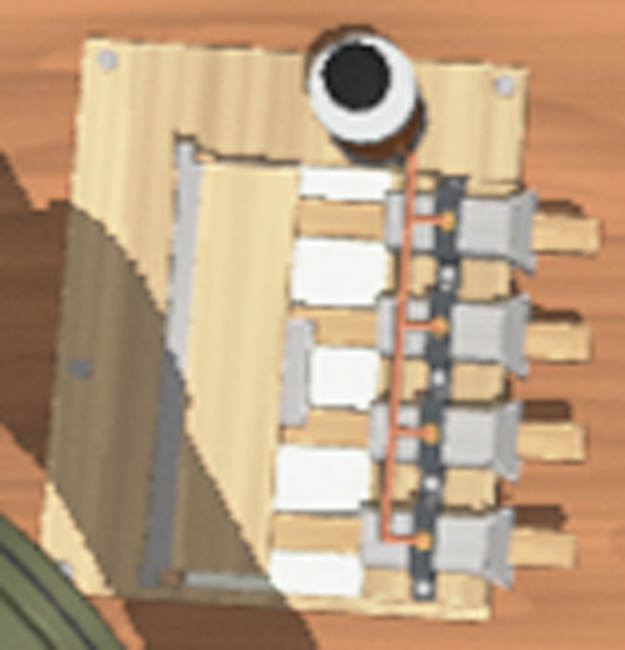

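Run:
```python
from h import *
k=lambda X:((proj('scene',X)-[240,230]+.5)*4-.5).round(0)
for th in (0,.1,.2):
    c,s=np.cos(th),np.sin(th)
    P=lambda x,l:fixp(x,186-l*c,71.5+l*s)
    print(th,'lip',k(P(-30,81)),k(P(30,81)),'flap corner',k(P(-115,66)),k(P(115,66)))
im2=r.snapshot('scene'); im3=r.snapshot('top'); crop(im2,240,430,230,410,4,'pics/h2s.png')
a=cv2.imread('pics/g2f.png')[:,:,::-1]; print(np.abs(a.astype(int)-im3)[150:280,185:310].max())
b=cv2.imread('pics/g2s.png'); c=cv2.imread('pics/h2s.png'); print(np.abs(b.astype(int)-c).max())
```

```text
0 lip [450. 292.] [375. 335.] flap corner [566. 249.] [279. 415.]
0.1 lip [451. 287.] [376. 330.] flap corner [567. 245.] [279. 412.]
0.2 lip [452. 283.] [377. 327.] flap corner [568. 242.] [279. 409.]
74
173
```

>>> arm_command([
  {"dx": 0, "dy": -0.02, "dz": 0, "wx": 0, "wy": 0, "wz": 0},
  {"dx": 0, "dy": -0.02, "dz": 0, "wx": 0, "wy": 0, "wz": 0},
  {"dx": 0, "dy": -0.02, "dz": 0, "wx": 0, "wy": 0, "wz": 0},
  {"dx": 0, "dy": -0.02, "dz": 0, "wx": 0, "wy": 0, "wz": 0},
  {"dx": 0, "dy": -0.02, "dz": 0, "wx": 0, "wy": 0, "wz": 0},
])

```text
clock: 38.95
tool_pos: [0.5648, 0.3973, 0.4168]
eef_rot: [0.483, -0.517, 0.517, -0.482]
contact_force: [0.7, -0.2, 0.5]
opening: 0.004
```

Run:
```python
from h import *
st()
im=r.snapshot('scene'); cv2.imwrite('pics/i_s.png',im[:,:,::-1])
im=r.snapshot('top'); cv2.imwrite('pics/i_t.png',im[:,:,::-1]); crop(im,185,310,150,280,5,'pics/i_tc.png')
```

```text
t39.0 grasp [0.5647 0.3972 0.2698] jawyaw -0.070 tilt 0.001 F [ 0.7 -0.2  0.5] M [-0.03 -0.07  0.03] open 0.4mm q [-0.5   0.79 -0.38  1.32  0.3   1.09 -0.99]
```

View pics/i_s.png

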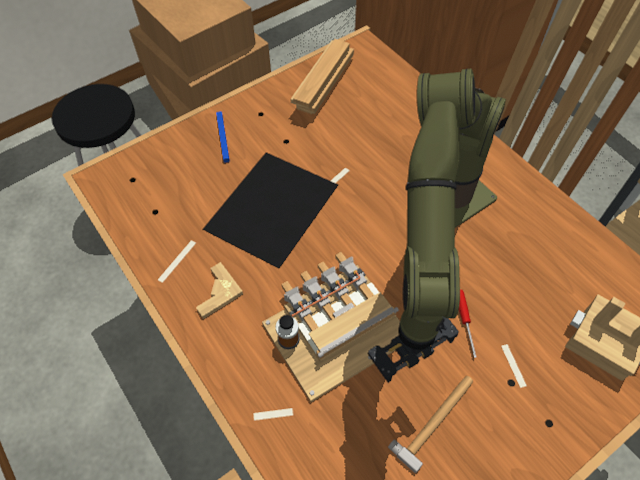

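View pics/i_tc.png

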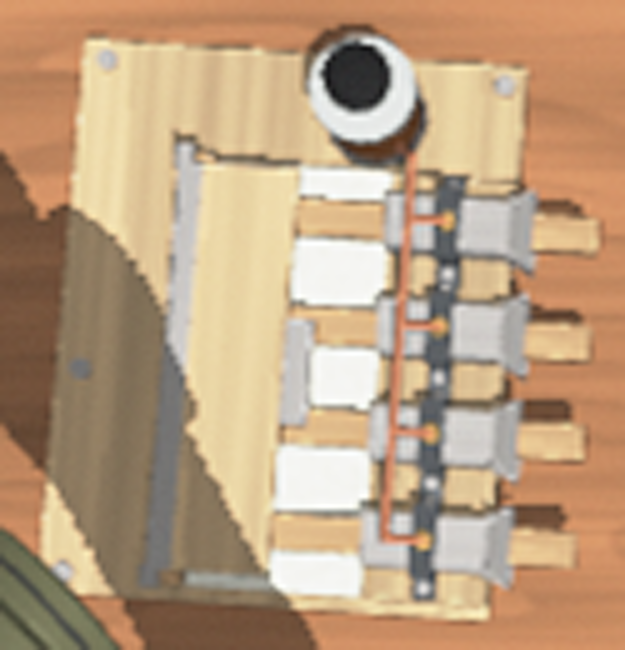

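The final pictures show four bars in the tubes with equal tails, the flap flat, the plunger up, the mat empty, and the bystanders where they were. I'm handing the job in.

```bash
python3 -c "
from plant import r
print(r.finish_job(), r.get_state()['clock'])"
```

```text
the job is handed in; nothing more can be done
the job is handed in; nothing more can be done
```

The fixture is set up and the job is handed in. It took about 39 s of robot time, and the hand-in reports no verdict.

- **Lubricator:** I pressed the plunger until it bottomed out, with 22 N on the tool and the fingertips at about z 124 mm. Later pictures show it back up.
- **Bars:** All four went in, one per tube. I pushed each from its tail until it butted, reading 5–6 N at the same depth (fixture y −60) in every tube.
- **Keeper:** I tipped the flap past upright and it fell shut. Its free edge and lip lie within 1–2 pixels of where a flat flap should appear.
- **Last checks:** The final pictures show four equal tails, the mat empty, the plunger up and the arm clear of everything. The hammer, screwdriver, bracket and blue decoy looked unmoved by eye; I did not measure them.
- **Disagreements:** The camera-derived fixture position was about 3 mm off in x from the arm's own readings, so I corrected for that when feeding. Bar tails matched their predicted pixels to about 1 px (3 mm). Two checks for leftover motion after the flap closed differed by up to 74 and 173 grey levels in places. I put that down to the arm still settling and waited another half second. The last top view showed no visible change, but I did not repeat the numeric comparison.

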